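# Roll-test the centrifuge shields and scrap the crushed ones

### The arm

A 6-joint arm with a two-finger parallel gripper is mounted at the origin on the work surface. World frame = base frame: x ahead of the robot, y to its left, z up, the work surface at z = 0. Lengths are in m, angles in rad, forces in N, time in s.
With the tool pointing down it reaches from about 0.375 to 0.825 m from the base axis. Payload 5.5 kg.
Tool frame: the origin (TCP) lies at the very end of the fingers, on their centre line; the grasp point (between the pads) lies 19 mm behind it; z points along the fingers, y is the direction in which the jaws open and shut (so a half turn about z gives the same grasp; the last joint's range is limited). The gripper opens to 85 mm and grips with 20 to 120 N. Pads are 22 mm wide; open, the fingers measure 114 mm over their backs; the gripper's body (76 mm by 85 mm) begins 54 mm behind the grasp point. The pads swing forward as they close: fully open they stand 13 mm farther back than shut.
Start: joints at [-1.316, 0.314, -0.047, 1.21, 0, 1.571], TCP at [0.151, -0.581, 0.231] pointing down, gripper open.
Joint ranges: [-2.67, 2.67], [-0.69, 1.73], [-1.03, 1.25], [-2.08, 2.16], [-1.42, 1.45], [-3.14, 3.14]. Speed limits (rad/s): [2.39, 2.39, 3.01, 3.14, 3.14, 3.14].

### API

Orientations are given as [roll, pitch, yaw] about the fixed x, y, z axes, in that order (R = Rz(yaw) Ry(pitch) Rx(roll)).
In Python, from bench import arm, capture gives the robot as it stands.
- The arm moves only by the tool arm_command, never from a script. Its argument "series" is a list of rows, each a list of 5 numbers: the shift along the tool's x, y, z as a fraction of full scale, then the turn about the tool's z as a fraction of full scale, then the opening, from 0 (shut) to 1 (fully open). In form: [[tx, ty, tz, twist, grip], ...]. A call has 1 to 20 rows; each row shifts and turns the commanded pose from where the row before left it, along the tool's axes as they then stand; what a row does not reach is not made up. Full scale, the value 1, is 0.04 m for a shift and 0.12 rad for a turn. A row lasts 1/8 s, in which the tool goes at most 62.5 mm and 10.7 degrees, less where a joint would pass 70% of its speed; a pose out of reach is approached as far as the arm can. A call with a number of a shift or a turn outside -1 to 1 is refused whole. A call with a gripper value outside its range is refused whole. The fingers move at their own pace and stop on an object; "force" is the grip in N (left out, the last holds). Time passes only in rows, so rows that do not move let the fingers close. It gives the time, the measured TCP pose, the force and the opening at its end, in the units of the state.
- arm.read_state(): the state, without advancing time (a new reading comes with each control period).
- capture(name): name is "side" or "top"; returns a dict with "frame" (420x560x3 uint8, blue, green, red), "z_map" (420x560 float32, m along the optical axis (not along the pixel's ray), 0 where there is no reading), "fx", "fy", "cx", "cy" (pixels), "xyz" and "attitude" of the camera in the world. Camera axes: x right, y down, z forward; pixel columns grow to the right and rows downward; lengths in m; the calibration is good to about 2 mm. A picture is of the moment at which its call begins.
- arm.job_done(): hands the job in, once; it reports no verdict.
The state is a dict: "clock": time; "joint_positions": joint angles; "qd": joint speeds; "joint_torque": joint torques, N m; "tcp_pos": TCP position; "eef_rot": TCP orientation; "wrist_force": force on the tool from outside, world axes, zero at the start; "torque": the same for the moment, N m; "opening": opening from 0.0 (shut) to 1.0 (fully open).
Only numpy, scipy, OpenCV 4.12 (cv2) and the standard library are available. Lean on these libraries where they do the work, as an engineer would, in place of code of your own. Each camera call takes 0.05 s, during which the arm holds its last target.

### The job

Check the three metal centrifuge shields on the slanted drying rack for roundness: one at a time, lay each across the dark inclined plate at the red line and let it go. Leave the ones that roll down in the trough at the foot; lift any that stays on the plate off again and lay it in the yellow scrap bin before testing the next. Put things down gently, drop nothing, and leave the capped plastic tube on the rack and everything else where it is.

Things in the scene. Friction and masses are not known exactly. Their poses are not given: they have to be found in the camera images.
- rack: slanted drying rack, white tray and teal bars, fixed, 170 mm (x) by 310 mm (y). Origin under its centre, z up. Tubes lie in four slots at y = -108, -36, 36, 108 mm, axes in its x-z plane rising 35 degrees towards +x (away from the robot); a 30 mm tube's middle is near x 0, z 95 mm
- rack_middle (a point): centre of the rack, x 0, y 0, z 95 mm in its frame, on the line of the tubes' middles. Each tube rests on two cross bars, 36 mm below and above its middle along its length, between steel pegs that end 2 mm below its axis and 41 mm apart, and its low end meets a stop bar. Between the bars it is clear beneath, down to the tray (5 mm thick)
- shield_a: one of three bare aluminium centrifuge shields (tube sleeves), 100 mm long, 70 g, black mouth at one end. Some are round, 30 mm across, others crushed to an oval 24 x 36 mm; the name does not tell which. Origin mid-length on the axis, x along it from mouth to foot. It starts in any rack slot, mouth low, x rising 35 degrees; a crushed one lies on its flat (z across the 24 mm)
- shield_b: one of three bare aluminium centrifuge shields (tube sleeves), 100 mm long, 70 g, black mouth at one end. Some are round, 30 mm across, others crushed to an oval 24 x 36 mm; the name does not tell which. Origin mid-length on the axis, x along it from mouth to foot. It starts in any rack slot, mouth low, x rising 35 degrees; a crushed one lies on its flat (z across the 24 mm)
- shield_c: one of three bare aluminium centrifuge shields (tube sleeves), 100 mm long, 70 g, black mouth at one end. Some are round, 30 mm across, others crushed to an oval 24 x 36 mm; the name does not tell which. Origin mid-length on the axis, x along it from mouth to foot. It starts in any rack slot, mouth low, x rising 35 degrees; a crushed one lies on its flat (z across the 24 mm)
- capped_tube: clear plastic sample tube with a blue cap, 30 mm in diameter, 100 mm long, lying in the remaining slot of the rack. A bystander: leave it alone. Origin at the middle of its length, x along it
- roll_plate: roll-test plate, fixed: dark plate inclined 10 degrees between aluminium fences, a trough at its foot. 140 mm (x) by 390 mm (y); origin under the centre, z up. The plate falls towards -y, from an end stop at y = 195 mm to y = -100 mm; surface height 32 mm + 0.176 (y + 100 mm). Fences rise 12 mm above it, 130 mm apart inside
- start_line (a point): middle of the red line on the plate's surface (roll_plate x 0, y 120 mm, z 71 mm); axes as the roll_plate's. A round shield let go here, lying across the plate (along its x), rolls into the trough within about 2 s; a crushed one slides or rocks by some mm at most and stays on the plate
- trough (a point): middle of the catch trough's floor (green) at the plate's foot: roll_plate y = -147 mm, z 10 mm. The trough runs from y = -191 to -104 mm, its walls up to z 55 mm
- scrap_bin: yellow open scrap bin, fixed, 160 mm (x) by 200 mm (y) by 50 mm high, walls and floor 4 to 5 mm. Origin under its centre, z up
- wash_bottle: white wash bottle with a red top and bent spout, 60 mm across, 168 mm high. A bystander: leave it alone. Origin at the centre of its underside
- small_jar: small amber jar with a white cap, 40 mm across, 50 mm high. A bystander: leave it alone. Origin at the centre of its underside
- beaker: glass beaker, 66 mm across, 85 mm high. A bystander: leave it alone. Origin at the centre of its underside
- reagent: amber reagent bottle, 60 mm across, 130 mm high. A bystander: leave it alone. Origin at the centre of its underside
- media_bottle: clear media bottle with an orange cap, 66 mm across, 140 mm high. A bystander: leave it alone. Origin at the centre of its underside
- marker: marker pen lying down, 125 mm long, 16 mm thick. A bystander: leave it alone. Origin at the centre of its underside
- tip_box: pipette tip box with a teal deck and an open smoky lid at its far side, fixed, 85 mm (x) by 124 mm (y), lid top 127 mm high. Equipment to keep clear of. Origin under its centre

How it is judged:
By the outcome, as a careful person would: the job done as asked, in the order asked, and still so for the second after the job is handed in, with the robot touching nothing.
It also fails if it takes over 72 s, if anything falls off the work surface, if the arm or the gripper's body presses on something with over 40 N, if the wrist force passes 120 N, or if a joint passes its speed limit or range.

## Working session

There is one attempt and no reset: what is moved stays moved. The work goes in short steps, Python scripts to look and compute and a tool call to move; the robot and the scene stay as the last step left them, time stands still between calls to the robot, and variables do not carry over. Pictures are saved under pics/ and viewed, and the job is handed in when it is done.

Besides the shell and the picture viewer there is one more tool, called after "Request:" as name(argument=value, ...), one argument or row to a line, values as JSON. arm_command: Moves the arm, as the interface text tells. Shift numbers are shares of 0.04 m and turn numbers shares of 0.12 rad, none past 1 either way. Its arguments: {"type":"object","properties":{"series":{"type":"array"},"force":{"type":"number"}},"required":["series"]}

```bash
ls; mkdir -p pics; python3 - <<'E'
from bench import arm, capture
import cv2
print(arm.read_state())
for n in("side","top"):
    c=capture(n); cv2.imwrite(f"pics/{n}0.png",c["frame"]); print(n,{k:c[k] for k in c if k not in("frame","z_map")})
E
```

```text
pics
{'clock': 0.0, 'joint_positions': array([-1.31599953e+00,  3.14220753e-01, -4.80656159e-02,  1.21016311e+00,
        1.60156857e-05,  1.57077724e+00]), 'qd': array([ 0.00013749,  0.00047225,  0.00090347, -0.00041858,  0.00015883,
        0.00159931]), 'joint_torque': array([ 9.51524235e-04, -5.39598906e+01,  3.39744437e+01,  1.92234584e-02,
       -3.44311979e-05, -1.02657270e-05]), 'tcp_pos': array([ 0.15109456, -0.58009052,  0.2304436 ]), 'eef_rot': array([-3.13993950e+00, -1.60472234e-05,  2.54815859e-01]), 'wrist_force': array([ 0.06997806,  0.86588891, -0.56949697]), 'torque': array([-0.00638687, -0.06925911, -0.05121441]), 'opening': 1.000569470884435}
side {'fx': 442.0075312236884, 'fy': 442.0075312236884, 'cx': 276.35112316808085, 'cy': 212.5006402948328, 'xyz': array([ 0.52935173, -0.75069419,  0.89882335]), 'attitude': array([-2.37143527,  0.00529748, -0.07786543])}
top {'fx': 389.9978652847324, 'fy': 389.9978652847324, 'cx': 281.2498574551198, 'cy': 199.5784705469198, 'xyz': array([0.43420111, 0.02867777, 0.93636453]), 'attitude': array([-2.98652472e+00,  1.05172735e-03, -1.59463793e+00])}
```

View pics/side0.png

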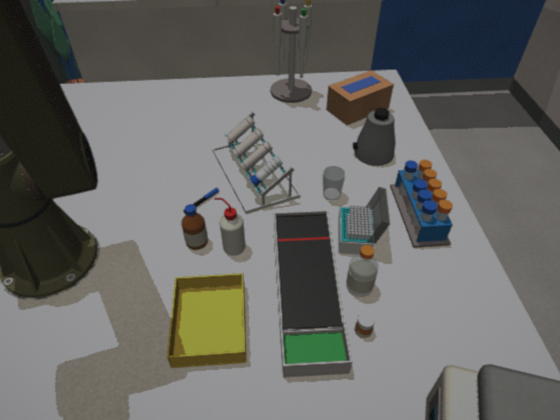

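View pics/top0.png

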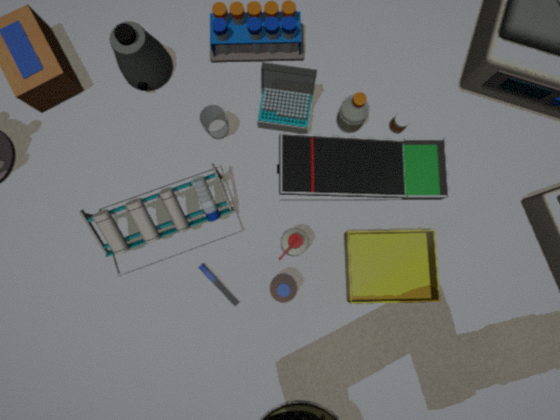

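```bash
cat > h.py <<'E'
import numpy as np, cv2
from bench import arm, capture
from scipy.spatial.transform import Rotation as R
def cloud(c):
    z=c["z_map"]; v,u=np.mgrid[:z.shape[0],:z.shape[1]]
    p=np.stack([(u-c["cx"])/c["fx"]*z,(v-c["cy"])/c["fy"]*z,z],-1)
    P=p@R.from_euler("xyz",c["attitude"]).as_matrix().T+c["xyz"]
    P[z==0]=np.nan
    return P
def ray(c,u,v,h):
    d=R.from_euler("xyz",c["attitude"]).as_matrix()@np.array([(u-c["cx"])/c["fx"],(v-c["cy"])/c["fy"],1])
    return c["xyz"]+d*(h-c["xyz"][2])/d[2]
def proj(c,P):
    p=(np.asarray(P)-c["xyz"])@R.from_euler("xyz",c["attitude"]).as_matrix()
    return np.stack([c["fx"]*p[...,0]/p[...,2]+c["cx"],c["fy"]*p[...,1]/p[...,2]+c["cy"]],-1)
E
python3 - <<'E'
from h import *
for n in("side","top"):
    c=capture(n);P=cloud(c);f=c["frame"]; hsv=cv2.cvtColor(f,cv2.COLOR_BGR2HSV)
    np.savez(f"{n}.npz",P=P,f=f)
    big=cv2.resize(f[150:290,70:260] if n=="top" else f[100:220,190:330],None,fx=4,fy=4,interpolation=cv2.INTER_CUBIC);cv2.imwrite(f"pics/{n}_rack.png",big)
    table=P[(hsv[...,2]>100)&(np.abs(P[...,2])<.02)];print(n,"table z",np.nanmedian(table[:,2]))
    H,S,V=[hsv[...,i].astype(int) for i in range(3)]
    for nm,m in dict(yellow=(H>20)&(H<35)&(S>150),green=(H>45)&(H<75)&(S>150),red=((H<6)|(H>174))&(S>140),teal=(H>80)&(H<100)&(S>100)).items():
        k,l,st,ce=cv2.connectedComponentsWithStats(m.astype(np.uint8))
        for i in range(1,k):
            if st[i,4]<40: continue
            q=P[l==i]; q=q[~np.isnan(q[:,0])]
            if len(q)<5: continue
            hull=q[:,:2].astype(np.float32)
            r=cv2.minAreaRect(hull)
            print(n,nm,st[i],"mean",q.mean(0).round(4),"zlo/hi",np.percentile(q[:,2],[5,95]).round(4),"rect",np.round(r[0],4),np.round(r[1],4),round(r[2],2))
E
```

```text
side table z 0.0006543183192168067
side yellow [ 168  274   77   93 6356] mean [ 0.4101 -0.2183  0.0131] zlo/hi [0.0021 0.0485] rect [ 0.4152 -0.2208] [0.2017 0.1569] 89.57
side red [225 208  11  12 106] mean [ 0.4718 -0.0052  0.1349] zlo/hi [0.1264 0.1405] rect [ 0.4716 -0.0037] [0.0253 0.0277] 10.27
side red [278 237  51   4 118] mean [ 0.6475 -0.0451  0.0714] zlo/hi [0.0688 0.0737] rect [ 0.6465 -0.0457] [0.0114 0.1246] 89.67
side teal [341 208  29  34 263] mean [0.7668 0.0068 0.0493] zlo/hi [0.0465 0.052 ] rect [0.788 0.012] [0.1195 0.0691] 79.94
top table z -0.00022062145018875157
top yellow [375 232  29  12 120] mean [ 0.4846 -0.2267  0.0042] zlo/hi [0.001  0.0074] rect [ 0.4813 -0.2285] [0.0673 0.0237] 89.59
top yellow [ 352  246   88   56 2731] mean [ 0.3817 -0.2615  0.0087] zlo/hi [0.0008 0.0446] rect [ 0.3992 -0.2256] [0.1222 0.1856] 0.11
top green [ 405  145   35   49 1507] mean [ 0.6464 -0.3161  0.0107] zlo/hi [0.008  0.0133] rect [ 0.6468 -0.3163] [0.0794 0.1214] 88.84
top red [310 138   5  54 183] mean [ 0.6486 -0.0457  0.0708] zlo/hi [0.0684 0.0733] rect [ 0.6492 -0.04
[... 952 characters left out ...]
34 0.0619] zlo/hi [0.0576 0.0653] rect [0.5433 0.224 ] [0.0098 0.0388] 22.75
top teal [189 217  19   9  75] mean [0.5273 0.2167 0.0556] zlo/hi [0.0472 0.0623] rect [0.5279 0.2164] [0.0116 0.0425] 19.49
top teal [156 221  16   8  50] mean [0.5205 0.2906 0.0614] zlo/hi [0.0577 0.0645] rect [0.5205 0.292 ] [0.0087 0.0358] 16.51
top teal [160 228  16   9  66] mean [0.5041 0.2847 0.0552] zlo/hi [0.0478 0.0616] rect [0.5044 0.285 ] [0.0113 0.0363] 20.4
top teal [125 233  15   7  48] mean [0.4963 0.3612 0.0622] zlo/hi [0.0591 0.0653] rect [0.4967 0.362 ] [0.0088 0.033 ] 21.14
top teal [129 240  16   8  65] mean [0.4802 0.3547 0.0559] zlo/hi [0.0474 0.0623] rect [0.4805 0.3543] [0.0114 0.0382] 16.24
```

View pics/top_rack.png

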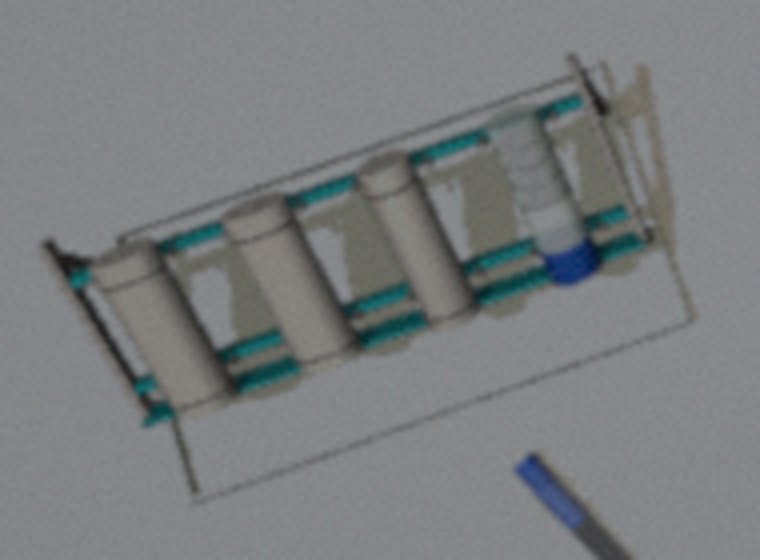

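View pics/side_rack.png

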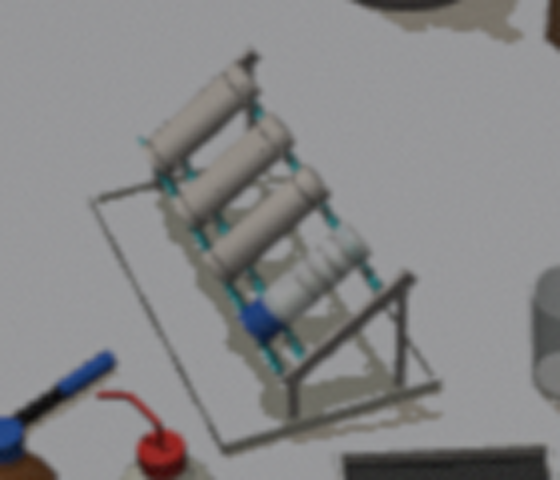

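```bash
python3 - <<'E'
from h import *
yaw=np.radians(18.7);ca,sa=np.cos(yaw),np.sin(yaw)
bars=np.array([[.5987,.2424],[.5759,.3095],[.5523,.3794]])
for n in("top","side"):
    d=np.load(n+".npz");P=d["P"].reshape(-1,3);f=d["f"].reshape(-1,3)
    hsv=cv2.cvtColor(d["f"],cv2.COLOR_BGR2HSV).reshape(-1,3)
    m=(P[:,2]>.045)&(P[:,0]>.42)&(P[:,0]<.68)&(P[:,1]>.1)&(P[:,1]<.46)
    q=P[m];h=hsv[m]
    X=q[:,0]*ca+q[:,1]*sa; Y=-q[:,0]*sa+q[:,1]*ca
    print(n,m.sum())
    nt=~((h[:,0]>78)&(h[:,0]<130)&(h[:,1]>70))
    # histogram of Y of high points
    hh,e=np.histogram(Y[nt],bins=np.arange(-.08,.3,.006))
    for a,b in zip(e,hh):
        s=nt&(Y>=a)&(Y<a+.006)
        # residual height over plane of slope 35
        w=q[s,2]-np.tan(np.radians(35))*X[s]
        if b>3: print(f"{a:.3f} {b:4d} z-slope*X p10 {np.percentile(w,10):.3f} med {np.median(w):.3f} p90 {np.percentile(w,90):.3f}  X {np.percentile(X[s],2):.3f} {np.percentile(X[s],98):.3f}")
E
```

```text
top 4255
-0.050   44 z-slope*X p10 -0.383 med -0.353 p90 -0.345  X 0.574 0.662
-0.044  115 z-slope*X p10 -0.350 med -0.347 p90 -0.344  X 0.570 0.666
-0.032    4 z-slope*X p10 -0.361 med -0.358 p90 -0.349  X 0.595 0.651
-0.026   14 z-slope*X p10 -0.355 med -0.332 p90 -0.330  X 0.576 0.649
-0.020   82 z-slope*X p10 -0.329 med -0.322 p90 -0.317  X 0.562 0.644
-0.014  114 z-slope*X p10 -0.318 med -0.314 p90 -0.311  X 0.574 0.647
-0.008  107 z-slope*X p10 -0.314 med -0.311 p90 -0.309  X 0.574 0.649
-0.002  104 z-slope*X p10 -0.319 med -0.311 p90 -0.309  X 0.574 0.649
0.004   96 z-slope*X p10 -0.319 med -0.315 p90 -0.312  X 0.576 0.647
0.010   25 z-slope*X p10 -0.328 med -0.322 p90 -0.318  X 0.579 0.647
0.016   14 z-slope*X p10 -0.351 med -0.333 p90 -0.329  X 0.576 0.639
0.046   16 z-slope*X p10 -0.357 med -0.333 p90 -0.331  X 0.576 0.647
0.052  118 z-slope*X p10 -0.332 med -0.323 p90 -0.318  X 0.562 0.646
0.058  152 z-slope*X p10 -0.318 med -0.314 p90 -0.311  X 0.558 0.647
0.064  142 z-slope*X p10 -0.315 med -0.311 p90 -0.308  X 0.557 0.647
0.070  123 z-slope*X p10 -0.315 med -0.311 p90 -
[... 3409 characters left out ...]
.571 0.646
0.190   22 z-slope*X p10 -0.337 med -0.327 p90 -0.321  X 0.563 0.644
0.196  126 z-slope*X p10 -0.336 med -0.325 p90 -0.318  X 0.560 0.643
0.202   78 z-slope*X p10 -0.339 med -0.318 p90 -0.313  X 0.559 0.638
0.208   42 z-slope*X p10 -0.320 med -0.315 p90 -0.312  X 0.556 0.640
0.214   50 z-slope*X p10 -0.319 med -0.314 p90 -0.312  X 0.558 0.650
0.220   24 z-slope*X p10 -0.317 med -0.315 p90 -0.314  X 0.559 0.632
0.226    7 z-slope*X p10 -0.317 med -0.317 p90 -0.316  X 0.570 0.621
0.244    4 z-slope*X p10 -0.404 med -0.376 p90 -0.338  X 0.566 0.656
0.250   30 z-slope*X p10 -0.400 med -0.354 p90 -0.343  X 0.585 0.664
0.256   11 z-slope*X p10 -0.350 med -0.346 p90 -0.343  X 0.573 0.659
```

```bash
cat >> h.py <<'E'
def plan(*wps):
    """each wp: x,y,z,yaw ; prints twist first then tool-axis shifts in units"""
    s=arm.read_state();p=s["tcp_pos"].copy();yaw=s["eef_rot"][2]
    print("t",round(s["clock"],2),"tcp",p.round(4),"rpy",s["eef_rot"].round(4),"open",round(s["opening"]*85,1),"F",s["wrist_force"].round(1))
    for x,y,z,w in wps:
        tw=-(w-yaw)/.12; d=np.array([x,y,z])-p
        t=np.array([np.cos(w)*d[0]+np.sin(w)*d[1], np.sin(w)*d[0]-np.cos(w)*d[1], -d[2]])/.04
        print("->",(x,y,z,w),"twist",round(tw,3),"units",t.round(3),"minrows",np.abs(t).max().round(2))
        p=np.array([x,y,z]);yaw=w
E
python3 - <<'E'
from h import *
plan((.50,-.20,.26,.326),(.552,.2597,.22,.326),(.552,.2597,.0865,.326))
E
```

```text
t 0.2 tcp [ 0.1511 -0.5803  0.2308] rpy [-3.1406  0.      0.2548] open 85.3 F [0.2 0.  0.2]
-> (0.5, -0.2, 0.26, 0.326) twist -0.594 units [11.307 -6.213 -0.731] minrows 11.31
-> (0.552, 0.2597, 0.22, 0.326) twist -0.0 units [  4.912 -10.471   1.   ] minrows 10.47
-> (0.552, 0.2597, 0.0865, 0.326) twist -0.0 units [0.    0.    3.338] minrows 3.34
```

Request:
arm_command(
  series=[
    [0,0,0,-0.594,0.62],
    [0.87,-0.478,-0.056,0,0.62],
    [0.87,-0.478,-0.056,0,0.62],
    [0.87,-0.478,-0.056,0,0.62],
    [0.87,-0.478,-0.056,0,0.62],
    [0.87,-0.478,-0.056,0,0.62],
    [0.87,-0.478,-0.056,0,0.62],
    [0.87,-0.478,-0.056,0,0.62],
    [0.87,-0.478,-0.056,0,0.62],
    [0.87,-0.478,-0.056,0,0.62],
    [0.87,-0.478,-0.056,0,0.62],
    [0.87,-0.478,-0.056,0,0.62],
    [0.87,-0.478,-0.056,0,0.62],
    [0.87,-0.478,-0.056,0,0.62],
  ],
  force=25,
)

```text
clock: 1.95
tcp_pos: [0.5009, -0.1992, 0.2604]
eef_rot: [3.142, 0.0, 0.326]
wrist_force: [1.0, -0.7, 0.8]
opening: 0.62
```

Request:
arm_command(
  series=[
    [0.41,-0.872,0.083,0,0.62],
    [0.41,-0.872,0.083,0,0.62],
    [0.41,-0.872,0.083,0,0.62],
    [0.41,-0.872,0.083,0,0.62],
    [0.41,-0.872,0.083,0,0.62],
    [0.41,-0.872,0.083,0,0.62],
    [0.41,-0.872,0.083,0,0.62],
    [0.41,-0.872,0.083,0,0.62],
    [0.41,-0.872,0.083,0,0.62],
    [0.41,-0.872,0.083,0,0.62],
    [0.41,-0.872,0.083,0,0.62],
    [0.41,-0.872,0.083,0,0.62],
    [0,0,0,0,0.62],
  ],
)

```text
clock: 3.58
tcp_pos: [0.5628, 0.232, 0.2202]
eef_rot: [-3.115, 0.001, 0.378]
wrist_force: [0.1, -0.2, -0.7]
opening: 0.621
```

```bash
python3 - <<'E'
from h import *
plan((.552,.2597,.12,.326),(.552,.2597,.0865,.326))
c=capture("side");cv2.imwrite("pics/s1.png",cv2.resize(c["frame"][20:260,150:470],None,fx=2.4,fy=2.4,interpolation=cv2.INTER_CUBIC))
E
```

```text
t 3.58 tcp [0.5628 0.232  0.2202] rpy [-3.115e+00  1.100e-03  3.775e-01] open 52.8 F [ 0.1 -0.2 -0.7]
-> (0.552, 0.2597, 0.12, 0.326) twist 0.429 units [-0.034 -0.743  2.506] minrows 2.51
-> (0.552, 0.2597, 0.0865, 0.326) twist -0.0 units [0.    0.    0.838] minrows 0.84
```

View pics/s1.png

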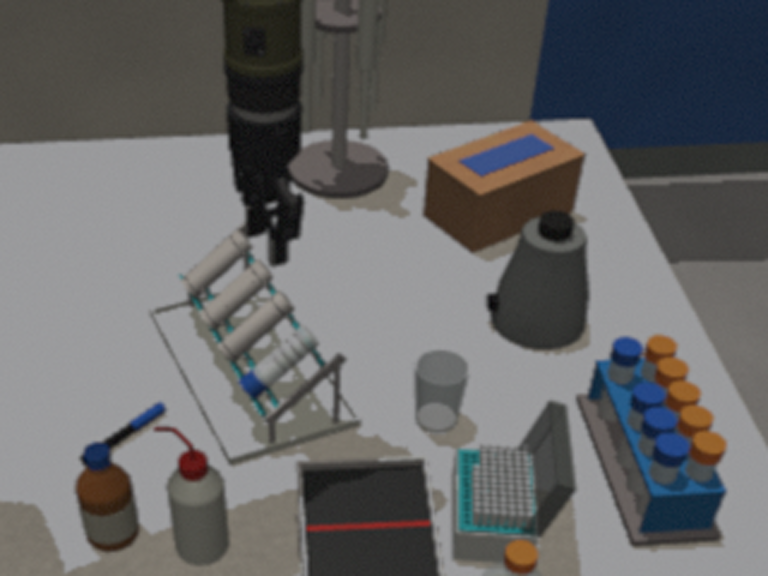

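```bash
python3 - <<'E'
from h import *
s=arm.read_state();print(s["joint_positions"].round(3),s["qd"].round(3),s["tcp_pos"].round(4),s["eef_rot"].round(4))
E
```

```text
[ 0.376  0.334 -0.044  1.194  0.026  3.141] [-0.015 -0.019 -0.015  0.005 -0.005 -0.001] [0.5624 0.2311 0.2204] [-3.1155e+00  1.4000e-03  3.7660e-01]
```

Request:
arm_command(
  series=[
    [0,0,0,-1,0.62],
    [0,0,0,-1,0.62],
    [0,0,0,-1,0.62],
    [0,0,0,-1,0.62],
    [0,0,0,-1,0.62],
    [0,0,0,-1,0.62],
    [0,0,0,-1,0.62],
    [0,0,0,-1,0.62],
    [0,0,0,-1,0.62],
    [0,0,0,-1,0.62],
    [0,0,0,-1,0.62],
    [0,0,0,-1,0.62],
    [0,0,0,-1,0.62],
  ],
)

```text
clock: 5.25
tcp_pos: [0.5621, 0.2298, 0.2213]
eef_rot: [-3.141, -0.026, 1.939]
wrist_force: [-0.3, -0.3, -0.0]
opening: 0.62
```

Request:
arm_command(
  series=[
    [0,0,0,-1,0.62],
    [0,0,0,-1,0.62],
    [0,0,0,-1,0.62],
    [0,0,0,-1,0.62],
    [0,0,0,-1,0.62],
    [0,0,0,-1,0.62],
    [0,0,0,-1,0.62],
    [0,0,0,-1,0.62],
    [0,0,0,-1,0.62],
    [0,0,0,-1,0.62],
    [0,0,0,-1,0.62],
    [0,0,0,-1,0.62],
  ],
)

```text
clock: 6.75
tcp_pos: [0.5622, 0.2298, 0.2213]
eef_rot: [3.116, -0.004, -2.904]
wrist_force: [-0.4, 0.2, 0.3]
opening: 0.617
```

```bash
python3 - <<'E'
from h import *
s=arm.read_state();print(s["joint_positions"].round(3),s["tcp_pos"].round(4),s["eef_rot"].round(4))
plan((.552,.2597,.16,.326-np.pi))
E
```

```text
[ 0.374  0.332 -0.045  1.195  0.026  0.137] [0.5622 0.2298 0.2213] [ 3.116  -0.004  -2.9042]
t 6.75 tcp [0.5622 0.2298 0.2213] rpy [ 3.116  -0.004  -2.9042] open 52.5 F [-0.4  0.2  0.3]
-> (0.552, 0.2597, 0.16, -2.815592653589793) twist -0.739 units [0.002 0.789 1.533] minrows 1.53
```

```bash
cat >> h.py <<'E'
def plan(*wps):
    s=arm.read_state();p=s["tcp_pos"].copy();Rm=R.from_euler("xyz",s["eef_rot"])
    print("t",round(s["clock"],2),"tcp",p.round(4),"rpy",s["eef_rot"].round(4),"j6",s["joint_positions"][5].round(2),"open",round(s["opening"]*85,1),"F",s["wrist_force"].round(1))
    for x,y,z,w in wps:
        ax=Rm.as_matrix()[:,0]; yaw=np.arctan2(ax[1],ax[0])
        a=-(w-yaw); a=(a+np.pi)%(2*np.pi)-np.pi
        Rm=Rm*R.from_rotvec([0,0,a]); t=Rm.inv().apply(np.array([x,y,z])-p)/.04
        print("->",np.round((x,y,z,w),4),"twist",round(a/.12,3),"units",t.round(3),"max",np.abs(t).max().round(2))
        p=np.array([x,y,z])
Y0=-np.pi+.326; YP=np.pi-.008
E
python3 - <<'E'
from h import *
plan((.552,.2597,.16,Y0),(.552,.2597,.0865,Y0))
E
```

```text
t 6.75 tcp [0.5622 0.2298 0.2213] rpy [ 3.116  -0.004  -2.9042] j6 0.14 open 52.5 F [-0.4  0.2  0.3]
-> [ 0.552   0.2597  0.16   -2.8156] twist -0.739 units [-1.000e-03  7.490e-01  1.553e+00] max 1.55
-> [ 0.552   0.2597  0.0865 -2.8156] twist -0.0 units [-0.003 -0.048  1.837] max 1.84
```

Request:
arm_command(
  series=[
    [0,0,0,-0.739,0.62],
    [0,0.375,0.776,0,0.62],
    [0,0.374,0.777,0,0.62],
    [0,0,0,0,0.62],
  ],
)

```text
clock: 7.25
tcp_pos: [0.55, 0.2598, 0.1577]
eef_rot: [3.116, -0.007, -2.818]
wrist_force: [-0.4, 0.1, -0.7]
opening: 0.622
```

```bash
python3 - <<'E'
from h import *
plan((.552,.2597,.0865,Y0))
for n in("side","top"):
    c=capture(n);cut=c["frame"][70:230,190:390] if n=="side" else c["frame"][150:290,70:260]
    cv2.imwrite(f"pics/{n}2.png",cv2.resize(cut,None,fx=3.8,fy=3.8,interpolation=cv2.INTER_CUBIC))
E
```

```text
t 7.25 tcp [0.55   0.2598 0.1577] rpy [ 3.116  -0.0067 -2.8178] j6 0.1 open 52.8 F [-0.4  0.1 -0.7]
-> [ 0.552   0.2597  0.0865 -2.8156] twist -0.019 units [-0.059 -0.064  1.778] max 1.78
```

View pics/side2.png

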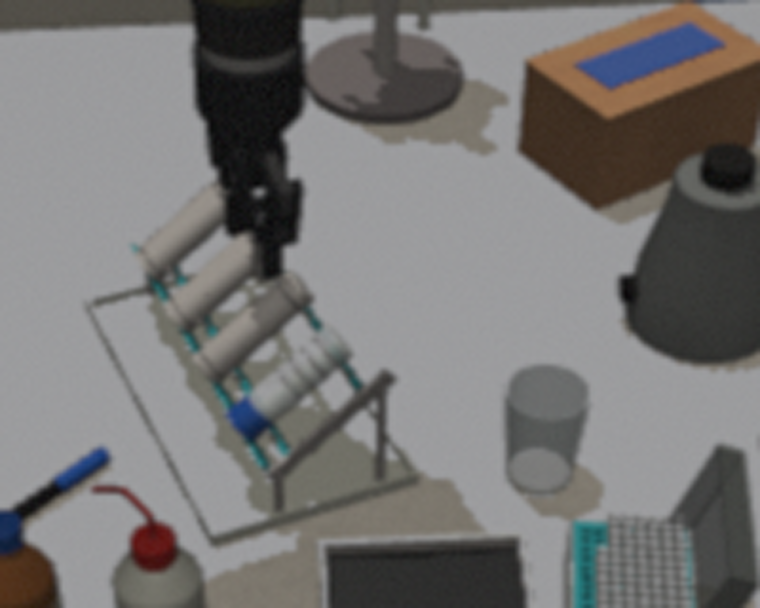

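View pics/top2.png

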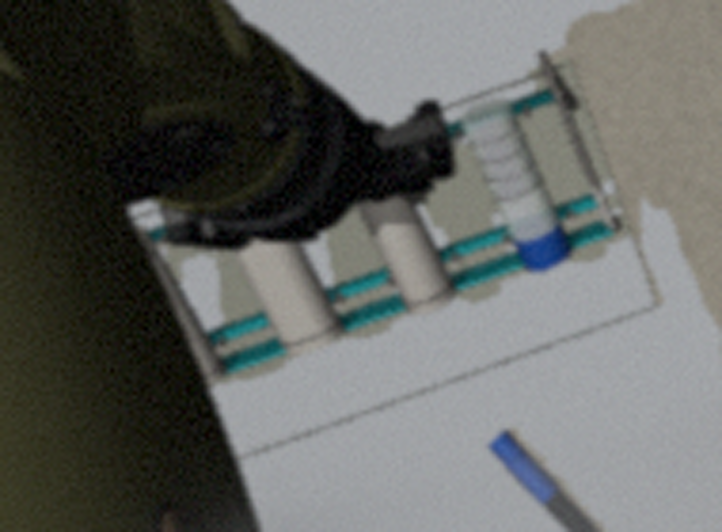

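Request:
arm_command(
  series=[
    [-0.03,-0.03,0.7,-0.019,0.62],
    [-0.03,-0.03,0.7,0,0.62],
    [0,0,0.38,0,0.62],
    [0,0,0,0,0.62],
    [0,0,0,0,0.2],
    [0,0,0,0,0.2],
    [0,0,0,0,0.2],
    [0,0,0,0,0.2],
  ],
  force=25,
)

```text
clock: 8.35
tcp_pos: [0.5554, 0.2619, 0.09]
eef_rot: [3.115, 0.001, -2.815]
wrist_force: [-0.9, -1.5, 7.3]
opening: 0.341
```

```bash
python3 - <<'E'
from h import *
plan((.552,.2597,.0865,Y0))
E
```

```text
t 8.35 tcp [0.5554 0.2619 0.09  ] rpy [ 3.1152e+00  9.0000e-04 -2.8152e+00] j6 0.1 open 28.9 F [-0.9 -1.5  7.3]
-> [ 0.552   0.2597  0.0865 -2.8156] twist 0.003 units [ 0.098 -0.027  0.088] max 0.1
```

Request:
arm_command(
  series=[
    [0,0,-0.4,0,0.2],
    [0,0,-0.9,0,0.2],
    [0,0,-0.9,0,0.2],
    [0,0,-0.9,0,0.2],
    [0,0,-0.6,0,0.2],
    [0,0,0,0,0.2],
  ],
)

```text
clock: 9.1
tcp_pos: [0.5571, 0.2584, 0.2393]
eef_rot: [3.115, 0.003, -2.815]
wrist_force: [-0.1, -0.4, -0.7]
opening: 0.341
```

```bash
python3 - <<'E'
from h import *
plan((.648,-.0455,.21,YP),(.648,-.0455,.13,YP))
c=capture("side")
cv2.imwrite(f"pics/side3.png",cv2.resize(c["frame"][50:210,190:390],None,fx=3.8,fy=3.8,interpolation=cv2.INTER_CUBIC))
E
```

```text
t 9.1 tcp [0.5571 0.2584 0.2393] rpy [ 3.1147e+00  2.9000e-03 -2.8152e+00] j6 0.09 open 29.0 F [-0.1 -0.4 -0.7]
-> [ 0.648  -0.0455  0.21    3.1336] twist 2.786 units [-2.337 -7.596  0.518] max 7.6
-> [ 0.648  -0.0455  0.13    3.1336] twist 0.001 units [-0.012 -0.053  1.999] max 2.0
```

View pics/side3.png

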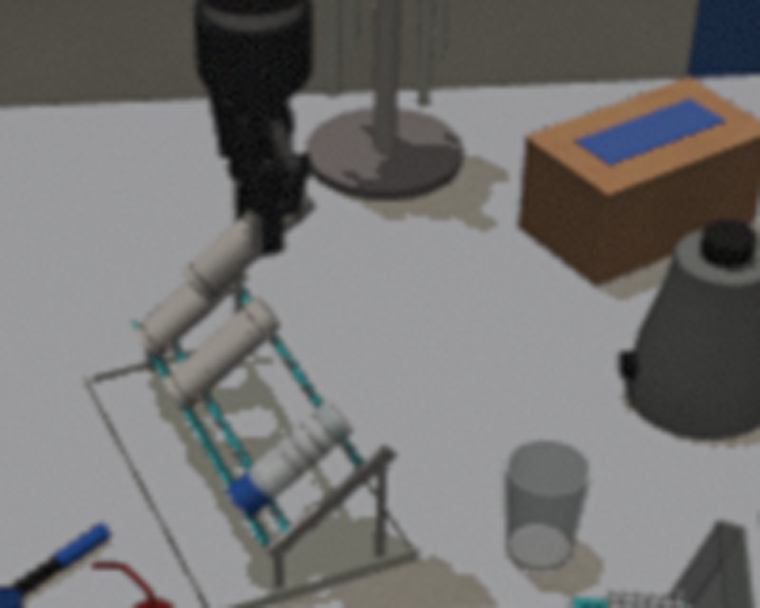

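Request:
arm_command(
  series=[
    [0,0,0,0.929,0.2],
    [0,0,0,0.929,0.2],
    [0,0,0,0.929,0.2],
    [-0.22,-0.84,0.057,0,0.2],
    [-0.22,-0.84,0.057,0,0.2],
    [-0.22,-0.84,0.057,0,0.2],
    [-0.22,-0.84,0.057,0,0.2],
    [-0.22,-0.84,0.057,0,0.2],
    [-0.22,-0.84,0.057,0,0.2],
    [-0.22,-0.84,0.057,0,0.2],
    [-0.22,-0.84,0.057,0,0.2],
    [-0.22,-0.84,0.057,0,0.2],
    [0,0,0,0,0.2],
  ],
)

```text
clock: 10.78
tcp_pos: [0.6315, -0.0467, 0.2054]
eef_rot: [3.117, -0.014, 3.13]
wrist_force: [-0.7, -0.9, -0.2]
opening: 0.339
```

```bash
python3 - <<'E'
from h import *
plan((.634,-.0455,.112,YP))
for n in("side","top"):
    c=capture(n);cut=c["frame"][120:280,220:420] if n=="side" else c["frame"][90:230,230:430]
    cv2.imwrite(f"pics/{n}4.png",cv2.resize(cut,None,fx=3.8,fy=3.8,interpolation=cv2.INTER_CUBIC))
E
```

```text
t 10.78 tcp [ 0.6315 -0.0467  0.2054] rpy [ 3.1174 -0.0136  3.1304] j6 -0.07 open 28.8 F [-0.7 -0.9 -0.2]
-> [ 0.634  -0.0455  0.112   3.1336] twist -0.027 units [-0.095 -0.025  2.334] max 2.33
```

View pics/side4.png

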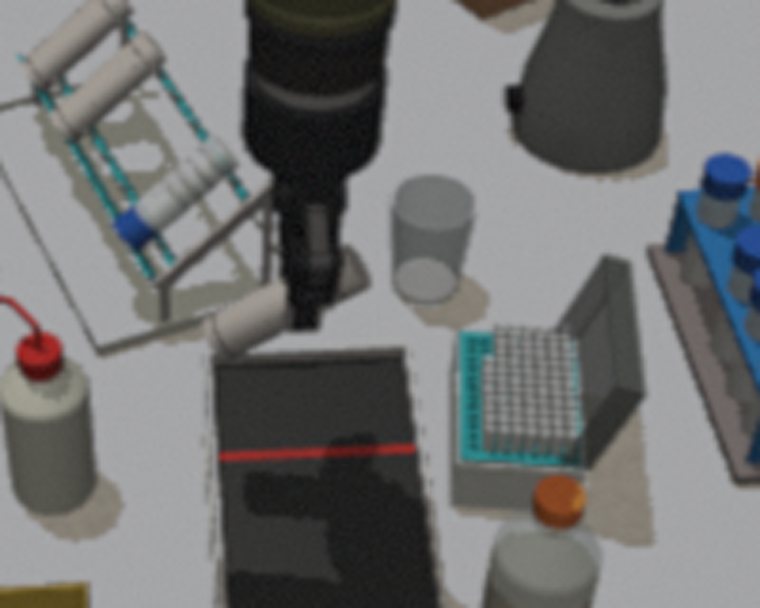

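View pics/top4.png

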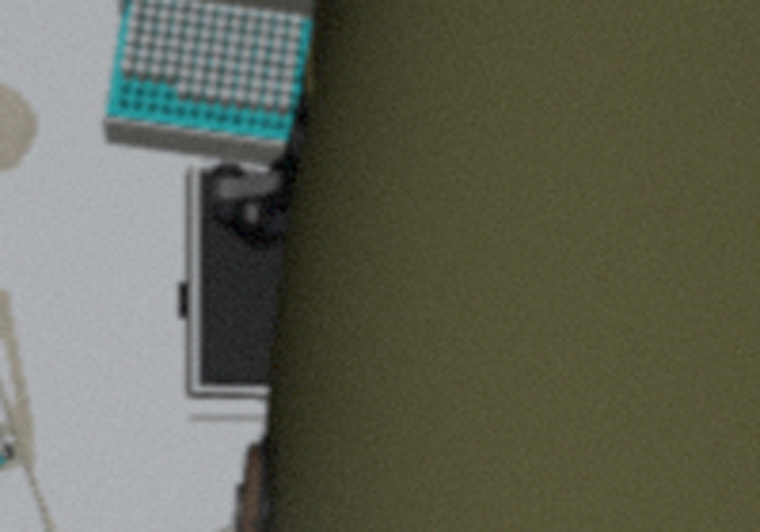

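Request:
arm_command(
  series=[
    [-0.04,-0.01,0.8,-0.027,0.2],
    [-0.04,-0.01,0.8,0,0.2],
    [-0.02,0,0.6,0,0.2],
    [0,0,0.1,0,0.2],
    [0,0,0,0,0.2],
  ],
)

```text
clock: 11.5
tcp_pos: [0.6353, -0.0424, 0.116]
eef_rot: [3.117, -0.01, 3.138]
wrist_force: [-0.2, -0.4, -0.4]
opening: 0.34
```

```bash
python3 - <<'E'
from h import *
plan((.634,-.0455,.105,YP),(.652,-.0455,.082,YP))
c=capture("side");P=cloud(c);cut=c["frame"][150:290,240:400]
cv2.imwrite(f"pics/side5.png",cv2.resize(cut,None,fx=4.5,fy=4.5,interpolation=cv2.INTER_CUBIC))
E
```

```text
t 11.5 tcp [ 0.6353 -0.0424  0.116 ] rpy [ 3.117  -0.0103  3.1377] j6 -0.08 open 28.9 F [-0.2 -0.4 -0.4]
-> [ 0.634  -0.0455  0.105   3.1336] twist 0.035 units [ 0.03  -0.084  0.275] max 0.27
-> [ 0.652  -0.0455  0.082   3.1336] twist 0.0 units [-0.456 -0.01   0.57 ] max 0.57
```

View pics/side5.png

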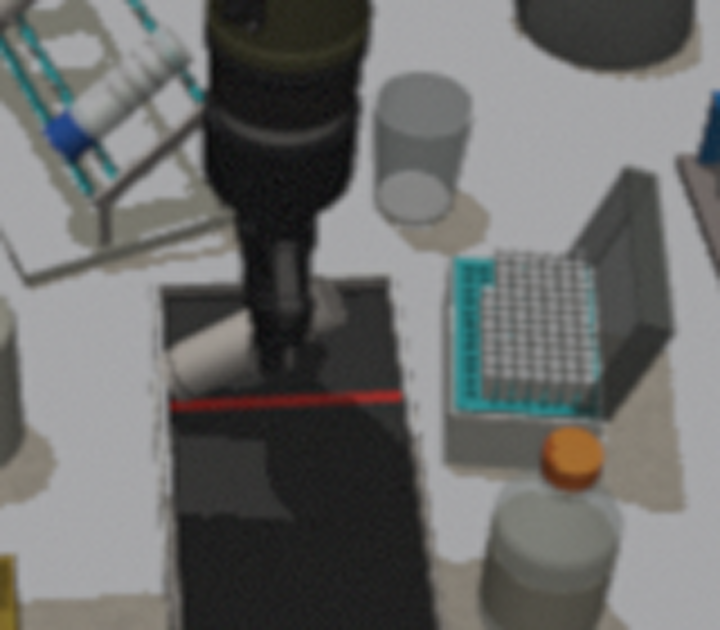

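Request:
arm_command(
  series=[
    [-0.16,-0.08,0,0.035,0.2],
    [0,0,0.06,0,0.2],
    [-0.02,0,0.1,0,0.2],
    [-0.02,0,0.1,0,0.2],
    [0,0,0,0,0.2],
  ],
  force=20,
)

```text
clock: 12.18
tcp_pos: [0.6441, -0.0462, 0.1056]
eef_rot: [3.117, -0.009, 3.133]
wrist_force: [1.3, -0.9, 3.4]
opening: 0.343
```

Request:
arm_command(
  series=[
    [-0.1,0,0.1,0,0.2],
    [-0.09,0,0.1,0,0.2],
    [-0.08,0,0.11,0,0.2],
    [-0.07,0,0.11,0,0.2],
    [0,0,0,0,0.2],
  ],
)

```text
clock: 12.8
tcp_pos: [0.6572, -0.046, 0.0881]
eef_rot: [3.117, -0.01, 3.133]
wrist_force: [1.5, -1.6, 3.8]
opening: 0.342
```

```bash
python3 - <<'E'
from h import *
plan((.66,-.0455,.08,YP))
c=capture("side");P=cloud(c);cut=c["frame"][150:290,240:400]
cv2.imwrite(f"pics/side6.png",cv2.resize(cut,None,fx=4.5,fy=4.5,interpolation=cv2.INTER_CUBIC))
E
```

```text
t 12.8 tcp [ 0.6572 -0.046   0.0881] rpy [ 3.1174 -0.0097  3.1326] j6 -0.07 open 29.1 F [ 1.5 -1.6  3.8]
-> [ 0.66   -0.0455  0.08    3.1336] twist -0.008 units [-0.071  0.007  0.201] max 0.2
```

View pics/side6.png

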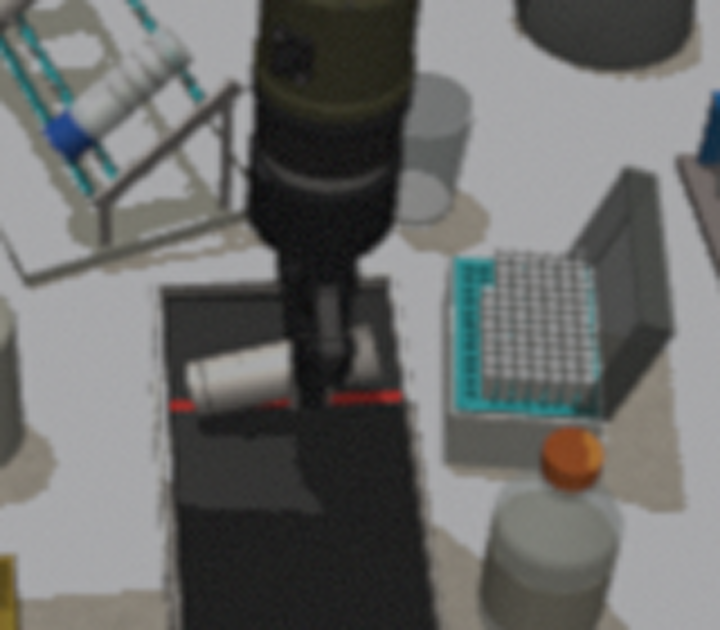

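Request:
arm_command(
  series=[
    [-0.05,0,0.1,0,0.2],
    [-0.03,0,0.1,0,0.2],
    [0,0,0,0,0.2],
  ],
)

```text
clock: 13.22
tcp_pos: [0.6596, -0.0457, 0.0796]
eef_rot: [3.117, -0.011, 3.133]
wrist_force: [2.3, -0.6, 3.6]
opening: 0.341
```

```bash
python3 - <<'E'
from h import *
plan((.66,-.0455,.08,YP))
c=capture("side");P=cloud(c);cut=c["frame"][150:290,240:400]
cv2.imwrite(f"pics/side7.png",cv2.resize(cut,None,fx=4.5,fy=4.5,interpolation=cv2.INTER_CUBIC))
E
```

```text
t 13.22 tcp [ 0.6596 -0.0457  0.0796] rpy [ 3.1172 -0.0111  3.1326] j6 -0.07 open 29.0 F [ 2.3 -0.6  3.6]
-> [ 0.66   -0.0455  0.08    3.1336] twist -0.008 units [-0.011  0.005 -0.01 ] max 0.01
```

View pics/side7.png

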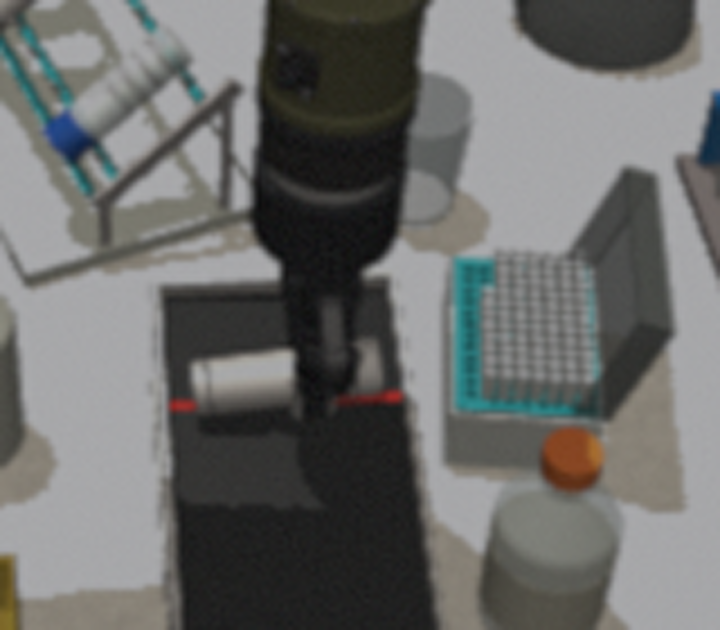

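```bash
cat >> h.py <<'E'
def tilt(c,y0,x0=.57,x1=.73,dy=.03):
    P=cloud(c).reshape(-1,3);V=c["frame"].reshape(-1,3).mean(1)
    m=(np.abs(P[:,1]-y0)<dy)&(V>85)&(P[:,2]<.16)
    for a in np.arange(x0,x1,.01):
        q=P[m&(P[:,0]>=a)&(P[:,0]<a+.01)]
        if len(q)>3:
            s=q[:,2]>np.percentile(q[:,2],70);print(f"x{a:.2f} n{len(q)} ztop {np.percentile(q[:,2],90):.4f} y@top {q[s,1].mean():.4f}")
E
python3 - <<'E'
from h import *
tilt(capture("side"),-.0457)
E
```

```text
x0.57 n93 ztop 0.0831 y@top -0.0438
x0.58 n14 ztop 0.0864 y@top -0.0262
x0.59 n25 ztop 0.1005 y@top -0.0448
x0.60 n42 ztop 0.1017 y@top -0.0475
x0.61 n42 ztop 0.1036 y@top -0.0491
x0.62 n40 ztop 0.1041 y@top -0.0469
x0.63 n42 ztop 0.1051 y@top -0.0482
x0.64 n37 ztop 0.1087 y@top -0.0517
x0.68 n26 ztop 0.1109 y@top -0.0482
x0.69 n15 ztop 0.1109 y@top -0.0477
x0.71 n44 ztop 0.0874 y@top -0.0280
x0.72 n7 ztop 0.0029 y@top -0.0682
x0.73 n67 ztop 0.0021 y@top -0.0460
```

Request:
arm_command(
  series=[
    [-0.01,0,0.08,0,0.2],
    [-0.01,0,0.03,0,0.2],
    [0,0,0,0,0.2],
  ],
)

```text
clock: 13.7
tcp_pos: [0.6606, -0.0455, 0.0757]
eef_rot: [3.117, -0.01, 3.133]
wrist_force: [1.5, -1.8, 3.0]
opening: 0.333
```

```bash
python3 - <<'E'
from h import *
tilt(capture("side"),-.0457,.59,.70);plan((.66,-.0455,.08,YP))
E
```

```text
x0.59 n18 ztop 0.1011 y@top -0.0482
x0.60 n42 ztop 0.1020 y@top -0.0473
x0.61 n43 ztop 0.1012 y@top -0.0460
x0.62 n42 ztop 0.1024 y@top -0.0487
x0.63 n42 ztop 0.1030 y@top -0.0471
x0.64 n41 ztop 0.1036 y@top -0.0490
x0.68 n20 ztop 0.1037 y@top -0.0523
x0.69 n20 ztop 0.1049 y@top -0.0494
t 13.75 tcp [ 0.6605 -0.0456  0.0757] rpy [ 3.1172 -0.0105  3.1326] j6 -0.07 open 28.9 F [ 1.6 -0.5  3.9]
-> [ 0.66   -0.0455  0.08    3.1336] twist -0.008 units [ 0.014  0.004 -0.107] max 0.11
```

Request:
arm_command(
  series=[
    [0,0,0.04,0,0.2],
    [0,0,0,0,0.2],
  ],
)

```text
clock: 14.0
tcp_pos: [0.6607, -0.0455, 0.0742]
eef_rot: [3.117, -0.01, 3.133]
wrist_force: [2.5, -0.7, 4.3]
opening: 0.341
```

```bash
python3 - <<'E'
from h import *
tilt(capture("side"),-.0457,.59,.70);plan((.66,-.0455,.08,YP))
E
```

```text
x0.59 n18 ztop 0.1005 y@top -0.0430
x0.60 n42 ztop 0.1014 y@top -0.0474
x0.61 n44 ztop 0.1019 y@top -0.0469
x0.62 n42 ztop 0.1017 y@top -0.0473
x0.63 n40 ztop 0.1016 y@top -0.0478
x0.64 n40 ztop 0.1039 y@top -0.0477
x0.68 n19 ztop 0.1032 y@top -0.0496
x0.69 n23 ztop 0.1031 y@top -0.0476
t 14.05 tcp [ 0.6607 -0.0455  0.0742] rpy [ 3.1172 -0.0101  3.1326] j6 -0.07 open 28.7 F [ 2.2 -1.2  3.6]
-> [ 0.66   -0.0455  0.08    3.1336] twist -0.008 units [ 0.018  0.004 -0.144] max 0.14
```

Request:
arm_command(
  series=[
    [0,0,0,0,0.6],
    [0,0,-0.8,0,0.7],
    [0,0,-1,0,0.7],
    [0,0,-1,0,0.7],
    [0,0,-0.6,0,0.7],
    [0,0,0,0,0.62],
  ],
)

```text
clock: 14.8
tcp_pos: [0.6625, -0.0488, 0.2116]
eef_rot: [3.117, -0.008, 3.133]
wrist_force: [-0.6, -0.5, -0.6]
opening: 0.62
```

```bash
python3 - <<'E'
from h import *
plan((.5288,.3279,.22,Y0),(.5288,.3279,.083,Y0))
c=capture("side");cut=c["frame"][150:380,240:400]
cv2.imwrite(f"pics/side8.png",cv2.resize(cut,None,fx=2.6,fy=2.6,interpolation=cv2.INTER_CUBIC))
E
```

```text
t 14.8 tcp [ 0.6625 -0.0488  0.2116] rpy [ 3.1171 -0.0082  3.1326] j6 -0.08 open 52.7 F [-0.6 -0.5 -0.6]
-> [ 0.5288  0.3279  0.22   -2.8156] twist -2.791 units [0.151 9.994 0.047] max 9.99
-> [ 0.5288  0.3279  0.083  -2.8156] twist -0.001 units [ 1.000e-03 -8.800e-02  3.424e+00] max 3.42
```

View pics/side8.png

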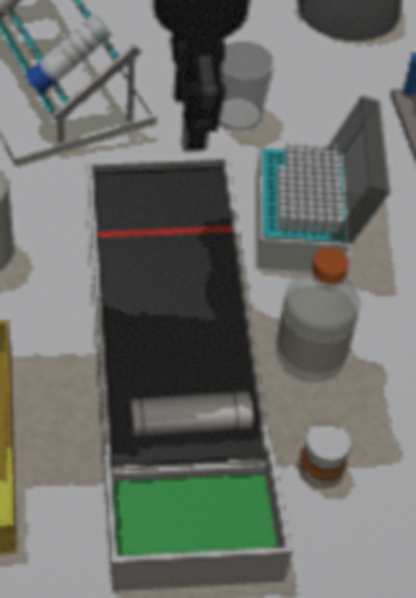

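Request:
arm_command(
  series=[
    [0,0,0,-0.93,0.62],
    [0,0,0,-0.93,0.62],
    [0,0,0,-0.93,0.62],
    [0.015,0.83,0,0,0.62],
    [0.015,0.83,0,0,0.62],
    [0.015,0.83,0,0,0.62],
    [0.015,0.83,0,0,0.62],
    [0.015,0.83,0,0,0.62],
    [0.015,0.83,0,0,0.62],
    [0.015,0.83,0,0,0.62],
    [0.015,0.83,0,0,0.62],
    [0.015,0.83,0,0,0.62],
    [0.015,0.83,0,0,0.62],
    [0.015,0.83,0,0,0.62],
    [0.015,0.83,0.05,0,0.62],
    [0,0,0.8,0,0.62],
    [0,0,0.8,0,0.62],
    [0,0,0,0,0.62],
  ],
)

```text
clock: 17.1
tcp_pos: [0.5236, 0.326, 0.15]
eef_rot: [3.117, -0.01, -2.815]
wrist_force: [-0.4, -0.1, 0.3]
opening: 0.622
```

```bash
python3 - <<'E'
from h import *
plan((.5269,.3272,.12,Y0),(.5269,.3272,.087,Y0))
for n in("side","top"):
    c=capture(n);cut=c["frame"][60:380,180:400] if n=="side" else c["frame"][150:290,70:260]
    cv2.imwrite(f"pics/{n}9.png",cv2.resize(cut,None,fx=1.85 if n=="side" else 3,fy=1.85 if n=="side" else 3,interpolation=cv2.INTER_CUBIC))
E
```

```text
t 17.1 tcp [0.5236 0.326  0.15  ] rpy [ 3.117  -0.0105 -2.8155] j6 0.22 open 52.8 F [-0.4 -0.1  0.3]
-> [ 0.5269  0.3272  0.12   -2.8156] twist 0.001 units [-0.095 -0.017  0.749] max 0.75
-> [ 0.5269  0.3272  0.087  -2.8156] twist 0.0 units [-0.009 -0.02   0.825] max 0.82
```

View pics/side9.png

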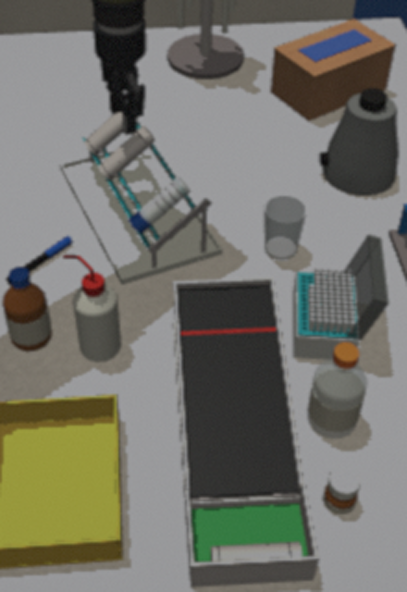

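Request:
arm_command(
  series=[
    [-0.095,-0.017,0.75,0,0.62],
    [0,-0.02,0.6,0,0.62],
    [0,0,0.1,0,0.62],
    [0,0,0,0,0.62],
  ],
)

```text
clock: 17.7
tcp_pos: [0.5312, 0.3292, 0.0979]
eef_rot: [3.115, -0.0, -2.816]
wrist_force: [0.2, 0.2, -0.6]
opening: 0.621
```

```bash
python3 - <<'E'
from h import *
plan((.5269,.3272,.087,Y0))
E
```

```text
t 17.7 tcp [0.5312 0.3292 0.0979] rpy [ 3.1148e+00 -4.0000e-04 -2.8161e+00] j6 0.22 open 52.8 F [ 0.2  0.2 -0.6]
-> [ 0.5269  0.3272  0.087  -2.8156] twist -0.004 units [ 0.118 -0.021  0.271] max 0.27
```

Request:
arm_command(
  series=[
    [0.1,-0.02,0.24,0,0.62],
    [0.02,0,0,0,0.62],
    [0,0,0,0,0.62],
  ],
)

```text
clock: 18.08
tcp_pos: [0.5261, 0.327, 0.0874]
eef_rot: [3.115, -0.001, -2.816]
wrist_force: [-0.4, 0.8, -0.4]
opening: 0.621
```

```bash
python3 - <<'E'
from h import *
plan((.5269,.3272,.087,Y0))
E
```

```text
t 18.07 tcp [0.5261 0.327  0.0874] rpy [ 3.1151e+00 -1.4000e-03 -2.8158e+00] j6 0.22 open 52.8 F [-0.4  0.8 -0.4]
-> [ 0.5269  0.3272  0.087  -2.8156] twist -0.002 units [-0.021 -0.001  0.009] max 0.02
```

Close and lift.

Request:
arm_command(
  series=[
    [0,0,0,0,0.2],
    [0,0,0,0,0.2],
    [0,0,0,0,0.2],
    [0,0,0,0,0.2],
    [0,0,-0.3,0,0.2],
    [0,0,-0.8,0,0.2],
    [0,0,-0.9,0,0.2],
    [0,0,-0.9,0,0.2],
    [0,0,-0.7,0,0.2],
    [0,0,0,0,0.2],
  ],
  force=25,
)

```text
clock: 19.32
tcp_pos: [0.5294, 0.3237, 0.2339]
eef_rot: [3.115, 0.003, -2.816]
wrist_force: [-0.3, 0.2, -1.1]
opening: 0.407
```

```bash
python3 - <<'E'
from h import *
plan((.635,-.0455,.2,YP))
c=capture("side");cut=c["frame"][50:210,190:390]
cv2.imwrite(f"pics/side10.png",cv2.resize(cut,None,fx=3,fy=3,interpolation=cv2.INTER_CUBIC))
E
```

```text
t 19.32 tcp [0.5294 0.3237 0.2339] rpy [ 3.1152  0.0035 -2.8164] j6 0.21 open 34.6 F [-0.3  0.2 -1.1]
-> [ 0.635  -0.0455  0.2     3.1336] twist 2.777 units [-2.718 -9.227  0.592] max 9.23
```

View pics/side10.png

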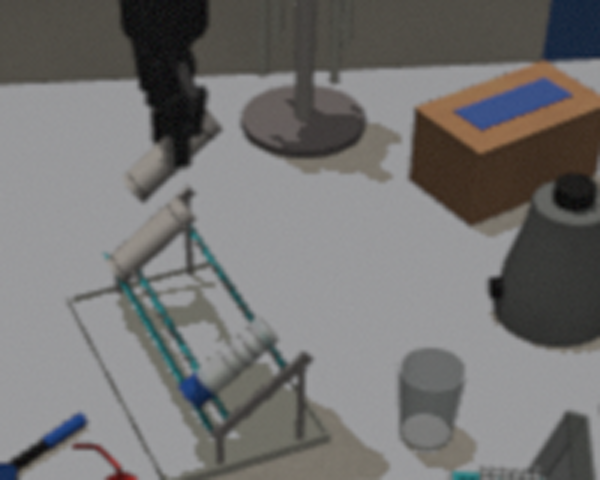

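Request:
arm_command(
  series=[
    [0,0,0,0.926,0.2],
    [0,0,0,0.926,0.2],
    [0,0,0,0.925,0.2],
    [-0.247,-0.839,0.054,0,0.2],
    [-0.247,-0.839,0.054,0,0.2],
    [-0.247,-0.839,0.054,0,0.2],
    [-0.247,-0.839,0.054,0,0.2],
    [-0.247,-0.839,0.054,0,0.2],
    [-0.247,-0.839,0.054,0,0.2],
    [-0.247,-0.839,0.054,0,0.2],
    [-0.247,-0.839,0.054,0,0.2],
    [-0.247,-0.839,0.054,0,0.2],
    [-0.247,-0.839,0.054,0,0.2],
    [-0.247,-0.839,0.054,0,0.2],
    [0,0,0.9,0,0.2],
    [0,0,0.9,0,0.2],
    [0,0,0,0,0.2],
  ],
)

```text
clock: 21.5
tcp_pos: [0.6286, -0.0441, 0.1205]
eef_rot: [3.117, -0.019, 3.134]
wrist_force: [-0.4, -0.8, -0.4]
opening: 0.41
```

```bash
python3 - <<'E'
from h import *
plan((.635,-.0455,.112,YP))
c=capture("side");tilt(c,-.0457,.57,.71,.035);cut=c["frame"][150:290,240:400]
cv2.imwrite(f"pics/side11.png",cv2.resize(cut,None,fx=4,fy=4,interpolation=cv2.INTER_CUBIC))
E
```

```text
t 21.5 tcp [ 0.6286 -0.0441  0.1205] rpy [ 3.117  -0.0191  3.1338] j6 -0.07 open 34.8 F [-0.4 -0.8 -0.4]
-> [ 0.635  -0.0455  0.112   3.1336] twist 0.002 units [-0.165 -0.038  0.209] max 0.21
x0.57 n112 ztop 0.0861 y@top -0.0433
x0.58 n54 ztop 0.1121 y@top -0.0451
x0.59 n52 ztop 0.1187 y@top -0.0447
x0.60 n52 ztop 0.1259 y@top -0.0472
x0.61 n40 ztop 0.1319 y@top -0.0447
x0.65 n33 ztop 0.1578 y@top -0.0468
x0.66 n22 ztop 0.1597 y@top -0.0465
x0.67 n4 ztop 0.1504 y@top -0.0328
x0.70 n7 ztop 0.0811 y@top -0.0602
x0.71 n53 ztop 0.0876 y@top -0.0268
```

View pics/side11.png

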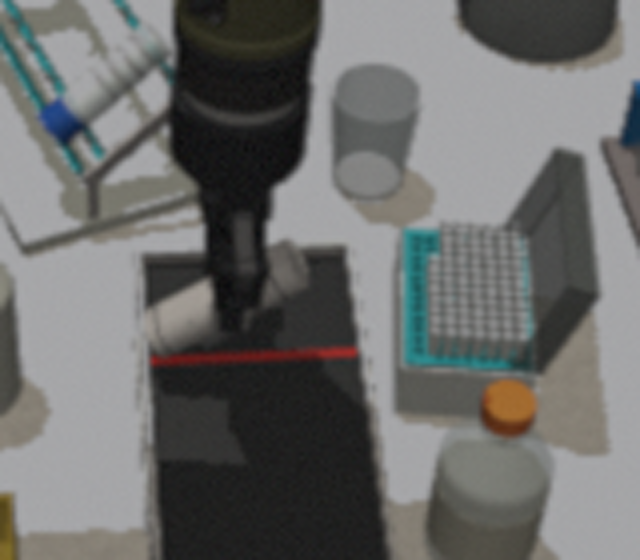

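Request:
arm_command(
  series=[
    [-0.14,-0.04,0.2,0,0.2],
    [0,0,0.15,0,0.2],
    [0,0,0.12,0,0.2],
    [0,0,0,0,0.2],
  ],
  force=20,
)

```text
clock: 22.05
tcp_pos: [0.6378, -0.0452, 0.1062]
eef_rot: [3.117, -0.01, 3.134]
wrist_force: [-0.2, 0.5, -0.9]
opening: 0.41
```

Request:
arm_command(
  series=[
    [0.05,0,0.13,0,0.2],
    [-0.07,0,0.09,0,0.2],
    [-0.08,0,0.09,0,0.2],
    [-0.06,0,0.1,0,0.2],
    [-0.06,0,0.1,0,0.2],
    [0,0,0,0,0.2],
  ],
)

```text
clock: 22.8
tcp_pos: [0.6488, -0.0454, 0.0874]
eef_rot: [3.118, -0.006, 3.134]
wrist_force: [2.7, -1.7, 4.9]
opening: 0.406
```

```bash
python3 - <<'E'
from h import *
plan((.648,-.0455,.076,YP))
c=capture("side");tilt(c,-.0457,.57,.71,.035)
E
```

```text
t 22.8 tcp [ 0.6488 -0.0454  0.0874] rpy [ 3.1183 -0.0055  3.134 ] j6 -0.07 open 34.5 F [ 2.7 -1.7  4.9]
-> [ 0.648  -0.0455  0.076   3.1336] twist 0.004 units [ 0.018 -0.008  0.285] max 0.29
x0.57 n113 ztop 0.0850 y@top -0.0474
x0.58 n15 ztop 0.0871 y@top -0.0279
x0.59 n35 ztop 0.0956 y@top -0.0474
x0.60 n47 ztop 0.0986 y@top -0.0453
x0.61 n48 ztop 0.1002 y@top -0.0461
x0.62 n51 ztop 0.1034 y@top -0.0472
x0.63 n40 ztop 0.1063 y@top -0.0460
x0.66 n4 ztop 0.1070 y@top -0.0606
x0.67 n34 ztop 0.1143 y@top -0.0500
x0.68 n50 ztop 0.1158 y@top -0.0481
x0.69 n9 ztop 0.1162 y@top -0.0439
x0.71 n54 ztop 0.0871 y@top -0.0247
```

Request:
arm_command(
  series=[
    [-0.04,0,0.1,0,0.2],
    [-0.03,0,0.1,0,0.2],
    [-0.02,0,0.09,0,0.2],
    [0,0,0,0,0.2],
  ],
)

```text
clock: 23.35
tcp_pos: [0.6514, -0.045, 0.0756]
eef_rot: [3.118, -0.007, 3.134]
wrist_force: [3.6, -2.3, 7.7]
opening: 0.412
```

```bash
python3 - <<'E'
from h import *
plan((.648,-.0455,.076,YP))
c=capture("side");tilt(c,-.0457,.57,.71,.035)
E
```

```text
t 23.35 tcp [ 0.6514 -0.045   0.0756] rpy [ 3.1179 -0.007   3.1339] j6 -0.07 open 35.0 F [ 3.6 -2.3  7.7]
-> [ 0.648  -0.0455  0.076   3.1336] twist 0.003 units [ 0.086 -0.013 -0.011] max 0.09
x0.57 n112 ztop 0.0838 y@top -0.0486
x0.58 n17 ztop 0.0854 y@top -0.0265
x0.59 n18 ztop 0.0966 y@top -0.0403
x0.60 n47 ztop 0.0973 y@top -0.0456
x0.61 n48 ztop 0.0977 y@top -0.0456
x0.62 n50 ztop 0.0976 y@top -0.0472
x0.63 n49 ztop 0.0979 y@top -0.0429
x0.64 n4 ztop 0.0960 y@top -0.0449
x0.67 n27 ztop 0.0973 y@top -0.0505
x0.68 n44 ztop 0.0973 y@top -0.0468
x0.69 n33 ztop 0.0967 y@top -0.0462
x0.71 n56 ztop 0.0880 y@top -0.0269
```

Request:
arm_command(
  series=[
    [0,0,0,0,0.5],
    [0,0,0,0,0.62],
    [0,0,-0.6,0,0.62],
    [0,0,-1,0,0.62],
    [0,0,-1,0,0.62],
    [0,0,0,0,0.62],
    [0,0,0,0,0.62],
    [0,0,0,0,0.62],
    [0,0,0,0,0.62],
    [0,0,0,0,0.62],
    [0,0,0,0,0.62],
    [0,0,0,0,0.62],
  ],
)

```text
clock: 24.9
tcp_pos: [0.651, -0.0471, 0.1781]
eef_rot: [3.117, -0.01, 3.134]
wrist_force: [-0.3, 0.0, 0.3]
opening: 0.623
```

```bash
python3 - <<'E'
from h import *
c=capture("side");tilt(c,-.0457,.57,.71,.035);cut=c["frame"][150:380,240:400]
cv2.imwrite(f"pics/side12.png",cv2.resize(cut,None,fx=2.6,fy=2.6,interpolation=cv2.INTER_CUBIC))
plan((.648,-.048,.077,YP))
E
```

```text
x0.57 n112 ztop 0.0839 y@top -0.0472
x0.58 n14 ztop 0.0869 y@top -0.0278
x0.59 n19 ztop 0.0960 y@top -0.0455
x0.60 n48 ztop 0.0964 y@top -0.0467
x0.61 n50 ztop 0.0960 y@top -0.0451
x0.62 n52 ztop 0.0968 y@top -0.0453
x0.63 n54 ztop 0.0967 y@top -0.0467
x0.64 n54 ztop 0.0963 y@top -0.0458
x0.65 n50 ztop 0.0965 y@top -0.0463
x0.66 n46 ztop 0.0958 y@top -0.0466
x0.67 n49 ztop 0.0962 y@top -0.0462
x0.68 n45 ztop 0.0968 y@top -0.0492
x0.69 n33 ztop 0.0959 y@top -0.0481
x0.70 n6 ztop 0.0774 y@top -0.0696
x0.71 n53 ztop 0.0886 y@top -0.0234
t 24.95 tcp [ 0.651  -0.0471  0.1781] rpy [ 3.1171 -0.0101  3.1341] j6 -0.08 open 52.5 F [ 0.4 -0.9 -0.1]
-> [ 0.648  -0.048   0.077   3.1336] twist 0.005 units [ 0.05  -0.084  2.528] max 2.53
```

View pics/side12.png

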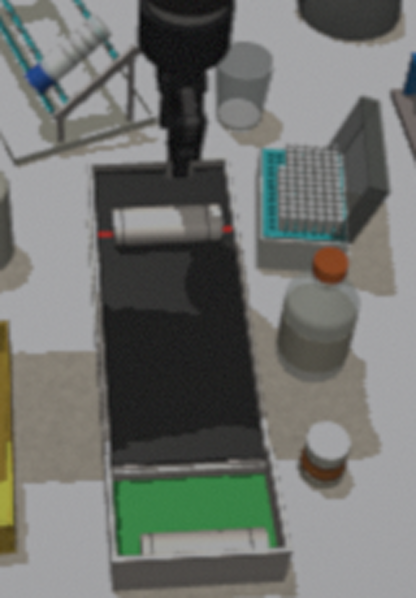

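Request:
arm_command(
  series=[
    [0.1,-0.05,0.8,0,0.62],
    [0.05,-0.03,0.8,0,0.62],
    [0,-0.03,0.6,0,0.62],
    [0,-0.02,0.26,0,0.62],
    [0,0,0,0,0.62],
  ],
)

```text
clock: 25.58
tcp_pos: [0.6437, -0.0499, 0.0794]
eef_rot: [3.117, -0.011, 3.134]
wrist_force: [0.9, 1.0, -0.0]
opening: 0.617
```

```bash
python3 - <<'E'
from h import *
plan((.645,-.0465,.0765,YP))
E
```

```text
t 25.57 tcp [ 0.6437 -0.0499  0.0794] rpy [ 3.1171 -0.0111  3.1341] j6 -0.08 open 52.5 F [ 0.9  1.  -0. ]
-> [ 0.645  -0.0465  0.0765  3.1336] twist 0.005 units [-0.033  0.082  0.073] max 0.08
```

Request:
arm_command(
  series=[
    [-0.03,0.08,0.07,0,0.62],
    [0,0,0,0,0.2],
    [0,0,0,0,0.2],
    [0,0,0,0,0.2],
    [0,0,0,0,0.2],
    [0,0,-0.3,0,0.2],
    [0,0,-0.8,0,0.2],
    [0,0,-0.9,0,0.2],
    [0,0,-0.6,0,0.2],
    [0,0,0,0,0.2],
  ],
  force=35,
)

```text
clock: 26.82
tcp_pos: [0.6476, -0.0495, 0.1833]
eef_rot: [3.118, -0.006, 3.134]
wrist_force: [0.6, 0.2, -1.2]
opening: 0.402
```

```bash
python3 - <<'E'
from h import *
plan((.385,-.2215,.17,YP),(.385,-.2215,.05,YP))
c=capture("side");tilt(c,-.047,.57,.71,.035);cut=c["frame"][130:380,160:400]
cv2.imwrite(f"pics/side13.png",cv2.resize(cut,None,fx=2.2,fy=2.2,interpolation=cv2.INTER_CUBIC))
d=np.load("side.npz")
P=cloud(c);hsv=cv2.cvtColor(c["frame"],cv2.COLOR_BGR2HSV)
m=(hsv[...,0]>20)&(hsv[...,0]<35)&(hsv[...,1]>150);q=P[m]
for lo,hi in((-.01,.012),(.04,.06)):
    s=q[(q[:,2]>lo)&(q[:,2]<hi)];print(len(s),np.percentile(s,[1,50,99],axis=0).round(4))
E
```

```text
t 26.82 tcp [ 0.6476 -0.0495  0.1833] rpy [ 3.1176 -0.0063  3.134 ] j6 -0.08 open 34.2 F [ 0.6  0.2 -1.2]
-> [ 0.385  -0.2215  0.17    3.1336] twist 0.003 units [ 6.527 -4.361  0.27 ] max 6.53
-> [ 0.385  -0.2215  0.05    3.1336] twist 0.0 units [-0.019 -0.072  2.999] max 3.0
x0.57 n112 ztop 0.0840 y@top -0.0477
x0.58 n15 ztop 0.0854 y@top -0.0279
x0.71 n51 ztop 0.0877 y@top -0.0260
4536 [[ 0.3383 -0.3194  0.0005]
 [ 0.4117 -0.2157  0.0046]
 [ 0.4864 -0.1232  0.0107]]
724 [[ 0.3368 -0.3209  0.0402]
 [ 0.4089 -0.2759  0.0479]
 [ 0.4933 -0.1218  0.0533]]
```

View pics/side13.png

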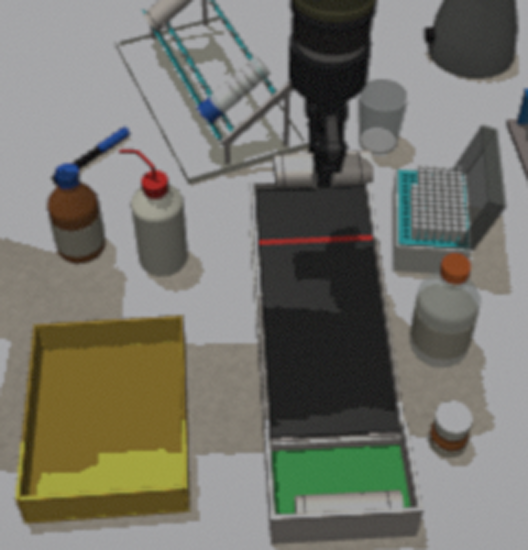

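```bash
python3 - <<'E'
from h import *
plan((.415,-.27,.165,YP),(.415,-.27,.03,YP))
E
```

```text
t 26.88 tcp [ 0.6465 -0.0493  0.1815] rpy [ 3.1174 -0.009   3.134 ] j6 -0.08 open 33.9 F [-0.4 -0.4 -0.6]
-> [ 0.415  -0.27    0.165   3.1336] twist 0.003 units [ 5.74  -5.573  0.328] max 5.74
-> [ 0.415  -0.27    0.03    3.1336] twist 0.0 units [-0.03  -0.082  3.374] max 3.37
```

Request:
arm_command(
  series=[
    [0.717,-0.697,0.04,0,0.2],
    [0.717,-0.697,0.04,0,0.2],
    [0.717,-0.697,0.04,0,0.2],
    [0.717,-0.697,0.04,0,0.2],
    [0.717,-0.697,0.04,0,0.2],
    [0.717,-0.697,0.04,0,0.2],
    [0.717,-0.697,0.04,0,0.2],
    [0.717,-0.697,0.04,0,0.2],
    [0,0,0.8,0,0.2],
    [0,0,0.8,0,0.2],
    [-0.03,0,0.6,0,0.2],
    [0,0,0,0,0.2],
  ],
)

```text
clock: 28.38
tcp_pos: [0.4125, -0.2662, 0.0741]
eef_rot: [3.114, -0.016, 3.134]
wrist_force: [-0.3, -0.0, -0.2]
opening: 0.404
```

```bash
python3 - <<'E'
from h import *
plan((.415,-.27,.013,YP))
c=capture("side");P=cloud(c)
cut=c["frame"][230:400,150:330]
cv2.imwrite(f"pics/side14.png",cv2.resize(cut,None,fx=3.2,fy=3.2,interpolation=cv2.INTER_CUBIC))
E
```

```text
t 28.38 tcp [ 0.4125 -0.2662  0.0741] rpy [ 3.1136 -0.0157  3.1342] j6 -0.58 open 34.3 F [-0.3 -0.  -0.2]
-> [ 0.415  -0.27    0.013   3.1336] twist 0.005 units [-0.087 -0.138  1.524] max 1.52
```

View pics/side14.png

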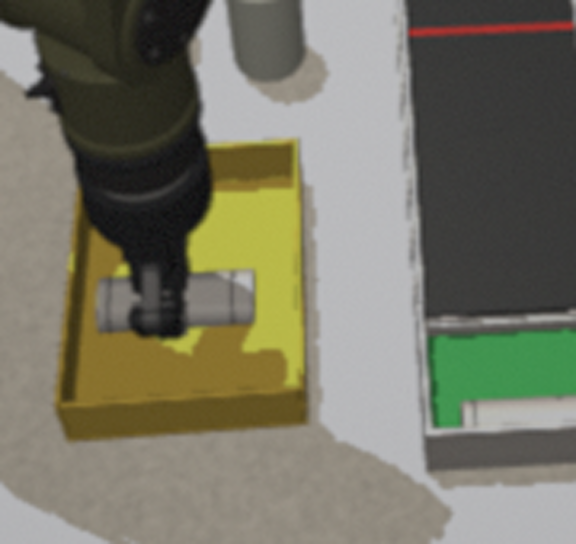

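Request:
arm_command(
  series=[
    [-0.05,-0.08,0.7,0,0.2],
    [-0.03,-0.05,0.55,0,0.2],
    [0,0,0.1,0,0.2],
    [0,0,0.06,0,0.2],
    [0,0,0,0,0.2],
  ],
)

```text
clock: 29.05
tcp_pos: [0.4184, -0.2721, 0.0214]
eef_rot: [3.118, -0.009, 3.134]
wrist_force: [0.3, 1.0, -1.4]
opening: 0.402
```

```bash
python3 - <<'E'
from h import *
plan((.415,-.27,.012,YP))
tilt(capture("side"),-.27,.35,.48,.03)
E
```

```text
t 29.05 tcp [ 0.4184 -0.2721  0.0214] rpy [ 3.1179 -0.0091  3.1342] j6 -0.58 open 34.2 F [ 0.3  1.  -1.4]
-> [ 0.415  -0.27    0.012   3.1336] twist 0.005 units [0.084 0.047 0.236] max 0.24
x0.35 n100 ztop 0.0065 y@top -0.2650
x0.36 n63 ztop 0.0069 y@top -0.2698
x0.37 n99 ztop 0.0398 y@top -0.2712
x0.38 n86 ztop 0.0391 y@top -0.2696
x0.39 n33 ztop 0.0397 y@top -0.2764
x0.40 n10 ztop 0.1098 y@top -0.2943
x0.41 n9 ztop 0.0057 y@top -0.2909
x0.42 n34 ztop 0.0390 y@top -0.2765
x0.43 n110 ztop 0.0394 y@top -0.2743
x0.44 n109 ztop 0.0391 y@top -0.2721
x0.45 n101 ztop 0.0400 y@top -0.2728
x0.46 n116 ztop 0.0397 y@top -0.2717
x0.47 n106 ztop 0.0060 y@top -0.2685
```

Request:
arm_command(
  series=[
    [0,0,0.1,0,0.2],
    [0,0,0.08,0,0.2],
    [0,0,0.05,0,0.2],
    [0,0,0,0,0.2],
  ],
)

```text
clock: 29.6
tcp_pos: [0.4177, -0.2716, 0.0122]
eef_rot: [3.117, -0.01, 3.134]
wrist_force: [-3.1, 1.8, 11.3]
opening: 0.405
```

```bash
python3 - <<'E'
from h import *
plan((.415,-.27,.012,YP))
tilt(capture("side"),-.27,.36,.46,.03)
E
```

```text
t 29.6 tcp [ 0.4177 -0.2716  0.0122] rpy [ 3.1172 -0.0102  3.1342] j6 -0.58 open 34.4 F [-3.1  1.8 11.3]
-> [ 0.415  -0.27    0.012   3.1336] twist 0.005 units [0.069 0.038 0.006] max 0.07
x0.36 n70 ztop 0.0236 y@top -0.2739
x0.37 n90 ztop 0.0311 y@top -0.2692
x0.38 n91 ztop 0.0308 y@top -0.2686
x0.39 n16 ztop 0.0298 y@top -0.2764
x0.42 n34 ztop 0.0293 y@top -0.2714
x0.43 n97 ztop 0.0305 y@top -0.2734
x0.44 n105 ztop 0.0304 y@top -0.2714
x0.45 n106 ztop 0.0308 y@top -0.2721
x0.46 n105 ztop 0.0305 y@top -0.2717
```

Resting (11 N). Release and go up, then on to the third slot.

Request:
arm_command(
  series=[
    [0,0,0,0,0.52],
    [0,0,0,0,0.54],
    [0,0,-0.4,0,0.54],
    [0,0,-1,0,0.54],
    [0,0,-1,0,0.54],
    [0,0,-1,0,0.62],
    [0,0,-1,0,0.62],
    [0,0,-1,0,0.62],
  ],
)

```text
clock: 30.65
tcp_pos: [0.4198, -0.2768, 0.2297]
eef_rot: [3.118, -0.009, 3.134]
wrist_force: [0.2, -0.8, -0.1]
opening: 0.617
```

```bash
python3 - <<'E'
from h import *
plan((.58,0.0,.235,Y0),(.5038,.3954,.225,Y0),(.5038,.3954,.15,Y0))
c=capture("side");cut=c["frame"][130:400,150:400]
cv2.imwrite(f"pics/side15.png",cv2.resize(cut,None,fx=2.2,fy=2.2,interpolation=cv2.INTER_CUBIC))
E
```

```text
t 30.65 tcp [ 0.4198 -0.2768  0.2297] rpy [ 3.1177 -0.0093  3.1341] j6 -0.59 open 52.4 F [ 0.2 -0.8 -0.1]
-> [ 0.58    0.      0.235  -2.8156] twist -2.779 units [-6.009e+00  5.276e+00 -3.000e-03] max 6.01
-> [ 0.5038  0.3954  0.225  -2.8156] twist -0.001 units [-1.361  9.965  0.504] max 9.96
-> [ 0.5038  0.3954  0.15   -2.8156] twist -0.0 units [-0.002 -0.048  1.874] max 1.87
```

View pics/side15.png

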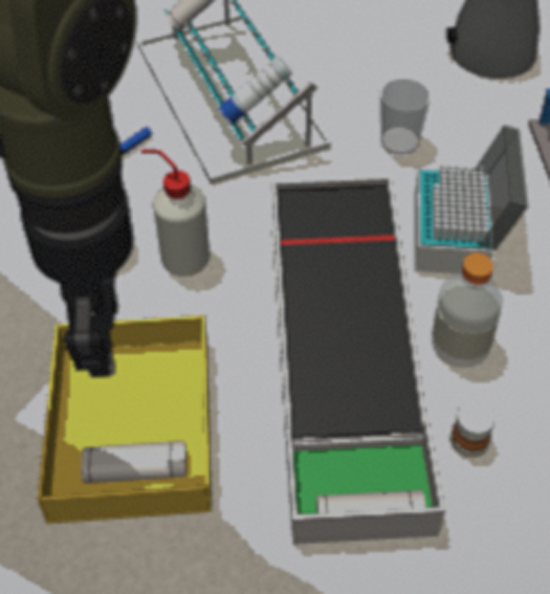

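Request:
arm_command(
  series=[
    [0,0,0,-0.926,0.62],
    [0,0,0,-0.926,0.62],
    [0,0,0,-0.927,0.62],
    [-0.858,0.754,0,0,0.62],
    [-0.858,0.754,0,0,0.62],
    [-0.858,0.754,0,0,0.62],
    [-0.858,0.754,0,0,0.62],
    [-0.858,0.754,0,0,0.62],
    [-0.858,0.754,0,0,0.62],
    [-0.858,0.754,0,0,0.62],
  ],
)

```text
clock: 31.95
tcp_pos: [0.5806, 0.0014, 0.2333]
eef_rot: [3.116, -0.001, -2.816]
wrist_force: [0.4, -1.3, 0.1]
opening: 0.619
```

Request:
arm_command(
  series=[
    [-0.124,0.906,0.046,0,0.62],
    [-0.124,0.906,0.046,0,0.62],
    [-0.124,0.906,0.046,0,0.62],
    [-0.124,0.906,0.046,0,0.62],
    [-0.124,0.906,0.046,0,0.62],
    [-0.124,0.906,0.046,0,0.62],
    [-0.124,0.906,0.046,0,0.62],
    [-0.124,0.906,0.046,0,0.62],
    [-0.124,0.906,0.046,0,0.62],
    [-0.124,0.906,0.046,0,0.62],
    [-0.124,0.905,0.046,0,0.62],
    [0,-0.03,0.7,0,0.62],
    [0,-0.02,0.7,0,0.62],
    [0,0,0,0,0.62],
  ],
)

```text
clock: 33.7
tcp_pos: [0.5024, 0.3939, 0.1649]
eef_rot: [3.117, -0.006, -2.815]
wrist_force: [-0.0, 0.6, 1.3]
opening: 0.621
```

```bash
python3 - <<'E'
from h import *
plan((.5038,.3954,.12,Y0),(.5038,.3954,.088,Y0))
c=capture("side");cut=c["frame"][60:400,180:400]
cv2.imwrite(f"pics/side16.png",cv2.resize(cut,None,fx=1.75,fy=1.75,interpolation=cv2.INTER_CUBIC))
E
```

```text
t 33.7 tcp [0.5024 0.3939 0.1649] rpy [ 3.1165 -0.0057 -2.8154] j6 0.33 open 52.8 F [-0.   0.6  1.3]
-> [ 0.5038  0.3954  0.12   -2.8156] twist 0.001 units [-0.052 -0.004  1.123] max 1.12
-> [ 0.5038  0.3954  0.088  -2.8156] twist 0.0 units [-0.005 -0.02   0.8  ] max 0.8
```

View pics/side16.png

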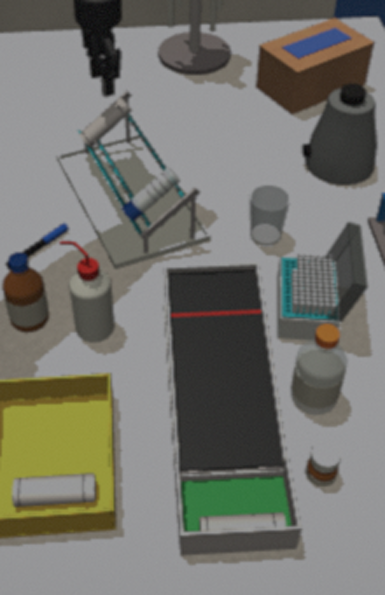

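Request:
arm_command(
  series=[
    [-0.05,0,0.6,0,0.58],
    [0,-0.01,0.55,0,0.58],
    [0,-0.02,0.4,0,0.58],
    [0,0,0,0,0.58],
  ],
)

```text
clock: 34.25
tcp_pos: [0.5053, 0.3956, 0.1044]
eef_rot: [3.116, -0.003, -2.816]
wrist_force: [-0.7, -0.2, 0.6]
opening: 0.585
```

```bash
python3 - <<'E'
from h import *
plan((.5038,.3954,.088,Y0))
E
```

```text
t 34.25 tcp [0.5053 0.3956 0.1044] rpy [ 3.1155e+00 -2.8000e-03 -2.8158e+00] j6 0.33 open 49.7 F [-0.7 -0.2  0.6]
-> [ 0.5038  0.3954  0.088  -2.8156] twist -0.002 units [ 0.036 -0.002  0.409] max 0.41
```

Request:
arm_command(
  series=[
    [0.03,0,0.3,0,0.58],
    [0.01,0,0.11,0,0.58],
    [0,0,0,0,0.58],
    [0,0,0,0,0.2],
    [0,0,0,0,0.2],
    [0,0,0,0,0.2],
    [0,0,0,0,0.2],
  ],
  force=25,
)

```text
clock: 35.12
tcp_pos: [0.5037, 0.3969, 0.0888]
eef_rot: [3.113, -0.001, -2.815]
wrist_force: [-3.2, 4.3, 3.2]
opening: 0.412
```

```bash
python3 - <<'E'
from h import *
plan((.5038,.3954,.088,Y0))
E
```

```text
t 35.12 tcp [0.5037 0.3969 0.0888] rpy [ 3.1132e+00 -1.2000e-03 -2.8150e+00] j6 0.33 open 35.0 F [-3.2  4.3  3.2]
-> [ 0.5038  0.3954  0.088  -2.8156] twist 0.005 units [ 0.01  -0.036  0.018] max 0.04
```

Request:
arm_command(
  series=[
    [0,0,-0.3,0,0.2],
    [0,0,-0.6,0,0.2],
    [0,0,-0.9,0,0.2],
    [0,0,-0.9,0,0.2],
    [0,0,-0.9,0,0.2],
    [0,0,0,0,0.2],
  ],
)

```text
clock: 35.88
tcp_pos: [0.5075, 0.3926, 0.2359]
eef_rot: [3.115, 0.005, -2.816]
wrist_force: [-0.3, 0.0, -1.0]
opening: 0.406
```

```bash
python3 - <<'E'
from h import *
plan((.632,-.0455,.2,YP))
c=capture("side");cut=c["frame"][50:210,190:390]
cv2.imwrite(f"pics/side17.png",cv2.resize(cut,None,fx=3,fy=3,interpolation=cv2.INTER_CUBIC))
E
```

```text
t 35.88 tcp [0.5075 0.3926 0.2359] rpy [ 3.115   0.0046 -2.8164] j6 0.32 open 34.5 F [-0.3  0.  -1. ]
-> [ 0.632  -0.0455  0.2     3.1336] twist 2.776 units [ -3.202 -10.948   0.591] max 10.95
```

View pics/side17.png

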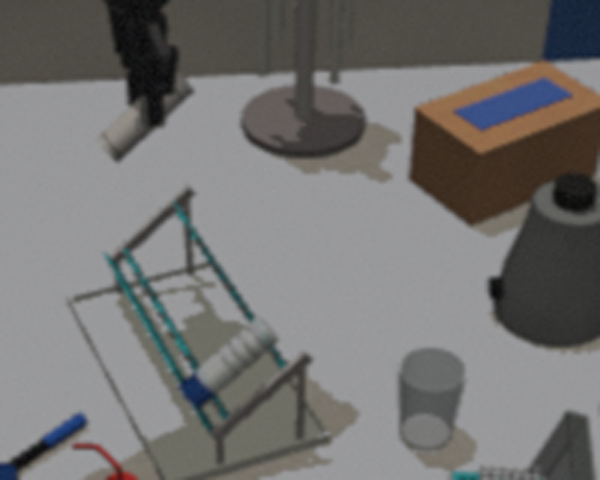

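Request:
arm_command(
  series=[
    [0,0,0,0.926,0.2],
    [0,0,0,0.925,0.2],
    [0,0,0,0.925,0.2],
    [-0.247,-0.842,0.045,0,0.2],
    [-0.247,-0.842,0.045,0,0.2],
    [-0.247,-0.842,0.045,0,0.2],
    [-0.247,-0.842,0.045,0,0.2],
    [-0.247,-0.842,0.045,0,0.2],
    [-0.247,-0.842,0.045,0,0.2],
    [-0.247,-0.842,0.045,0,0.2],
    [-0.247,-0.842,0.045,0,0.2],
    [-0.247,-0.842,0.045,0,0.2],
    [-0.247,-0.842,0.045,0,0.2],
    [-0.247,-0.842,0.045,0,0.2],
    [-0.247,-0.842,0.045,0,0.2],
    [-0.247,-0.842,0.045,0,0.2],
    [0,0,0.9,0,0.2],
    [0,0,0.9,0,0.2],
    [0,0,0,0,0.2],
  ],
)

```text
clock: 38.3
tcp_pos: [0.6257, -0.0442, 0.1202]
eef_rot: [3.117, -0.019, 3.134]
wrist_force: [0.0, -0.1, -0.1]
opening: 0.41
```

```bash
python3 - <<'E'
from h import *
plan((.633,-.0455,.105,YP))
c=capture("side");tilt(c,-.0457,.57,.71,.035)
cut=c["frame"][150:290,240:400]
cv2.imwrite(f"pics/side18.png",cv2.resize(cut,None,fx=4,fy=4,interpolation=cv2.INTER_CUBIC))
E
```

```text
t 38.3 tcp [ 0.6257 -0.0442  0.1202] rpy [ 3.1173 -0.0192  3.1341] j6 -0.08 open 34.9 F [ 0.  -0.1 -0.1]
-> [ 0.633  -0.0455  0.105   3.1336] twist 0.004 units [-0.191 -0.041  0.376] max 0.38
x0.57 n117 ztop 0.1051 y@top -0.0491
x0.58 n53 ztop 0.1132 y@top -0.0454
x0.59 n55 ztop 0.1207 y@top -0.0482
x0.60 n50 ztop 0.1276 y@top -0.0473
x0.61 n26 ztop 0.1326 y@top -0.0494
x0.65 n45 ztop 0.1586 y@top -0.0470
x0.66 n13 ztop 0.1559 y@top -0.0431
x0.70 n4 ztop 0.0821 y@top -0.0591
x0.71 n56 ztop 0.0879 y@top -0.0249
```

View pics/side18.png

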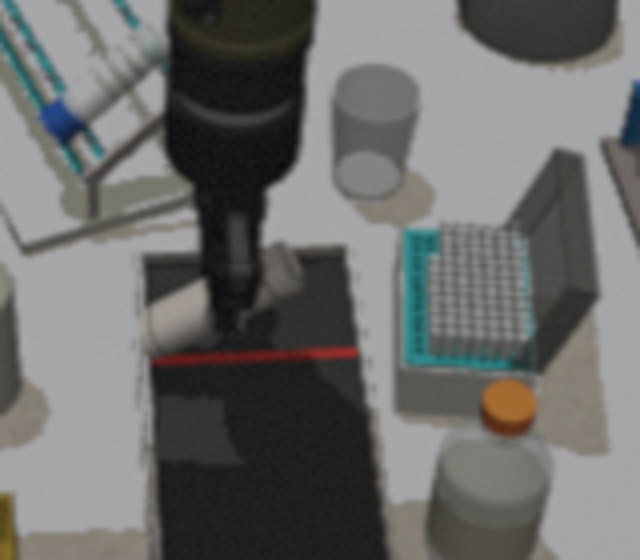

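Request:
arm_command(
  series=[
    [-0.2,-0.04,0.2,0,0.2],
    [0,0,0.15,0,0.2],
    [0,0,0.12,0,0.2],
    [0,0,0.06,0,0.2],
    [0,0,0,0,0.2],
  ],
  force=20,
)

```text
clock: 38.98
tcp_pos: [0.6389, -0.0455, 0.1048]
eef_rot: [3.118, -0.007, 3.135]
wrist_force: [1.6, -0.9, 4.9]
opening: 0.407
```

Request:
arm_command(
  series=[
    [-0.02,0,0.07,0,0.2],
    [-0.07,0,0.09,0,0.2],
    [-0.08,0,0.09,0,0.2],
    [-0.06,0,0.1,0,0.2],
    [-0.06,0,0.1,0,0.2],
    [0,0,0,0,0.2],
  ],
)

```text
clock: 39.72
tcp_pos: [0.6505, -0.0451, 0.0865]
eef_rot: [3.118, -0.007, 3.134]
wrist_force: [3.1, -1.3, 5.6]
opening: 0.407
```

```bash
python3 - <<'E'
from h import *
plan((.65,-.0455,.0755,YP))
c=capture("side");tilt(c,-.0457,.58,.71,.035)
E
```

```text
t 39.73 tcp [ 0.6505 -0.0451  0.0865] rpy [ 3.1179 -0.0068  3.1345] j6 -0.07 open 34.6 F [ 3.1 -1.3  5.6]
-> [ 0.65   -0.0455  0.0755  3.1336] twist 0.007 units [ 0.011 -0.017  0.276] max 0.28
x0.58 n17 ztop 0.0869 y@top -0.0282
x0.59 n33 ztop 0.0965 y@top -0.0452
x0.60 n49 ztop 0.0979 y@top -0.0443
x0.61 n50 ztop 0.1000 y@top -0.0465
x0.62 n49 ztop 0.1016 y@top -0.0492
x0.63 n52 ztop 0.1058 y@top -0.0466
x0.67 n30 ztop 0.1122 y@top -0.0510
x0.68 n47 ztop 0.1139 y@top -0.0447
x0.69 n11 ztop 0.1132 y@top -0.0502
```

Request:
arm_command(
  series=[
    [-0.03,0,0.1,0,0.2],
    [-0.03,0,0.1,0,0.2],
    [-0.01,0,0.07,0,0.2],
    [0,0,0,0,0.2],
  ],
)

```text
clock: 40.28
tcp_pos: [0.6519, -0.0446, 0.076]
eef_rot: [3.117, -0.009, 3.134]
wrist_force: [0.2, -1.4, 13.3]
opening: 0.404
```

```bash
python3 - <<'E'
from h import *
plan((.65,-.0455,.0755,YP))
c=capture("side");tilt(c,-.0457,.58,.71,.035)
E
```

```text
t 40.27 tcp [ 0.6519 -0.0446  0.076 ] rpy [ 3.1174 -0.009   3.1344] j6 -0.07 open 34.4 F [ 0.2 -1.4 13.3]
-> [ 0.65   -0.0455  0.0755  3.1336] twist 0.007 units [ 0.046 -0.023  0.012] max 0.05
x0.58 n17 ztop 0.0855 y@top -0.0269
x0.59 n27 ztop 0.0967 y@top -0.0443
x0.60 n47 ztop 0.0973 y@top -0.0456
x0.61 n49 ztop 0.0972 y@top -0.0467
x0.62 n50 ztop 0.0966 y@top -0.0422
x0.63 n49 ztop 0.0966 y@top -0.0462
x0.64 n4 ztop 0.0949 y@top -0.0342
x0.67 n25 ztop 0.0971 y@top -0.0486
x0.68 n42 ztop 0.0975 y@top -0.0435
x0.69 n31 ztop 0.0971 y@top -0.0452
x0.70 n4 ztop 0.0795 y@top -0.0749
```

Level and resting. Let go, rise, and watch for about 2 s.

Request:
arm_command(
  series=[
    [0,0,0,0,0.5],
    [0,0,0,0,0.62],
    [0,0,-0.6,0,0.62],
    [0,0,-1,0,0.62],
    [0,0,-1,0,0.62],
    [0,0,0,0,0.62],
    [0,0,0,0,0.62],
    [0,0,0,0,0.62],
    [0,0,0,0,0.62],
    [0,0,0,0,0.62],
    [0,0,0,0,0.62],
    [0,0,0,0,0.62],
    [0,0,0,0,0.62],
    [0,0,0,0,0.62],
    [0,0,0,0,0.62],
    [0,0,0,0,0.62],
  ],
)

```text
clock: 42.32
tcp_pos: [0.6526, -0.047, 0.1785]
eef_rot: [3.117, -0.01, 3.135]
wrist_force: [0.7, -0.8, -0.6]
opening: 0.617
```

```bash
python3 - <<'E'
from h import *
c=capture("side");tilt(c,-.0457,.58,.71,.035);cut=c["frame"][150:380,240:400]
cv2.imwrite(f"pics/side19.png",cv2.resize(cut,None,fx=2.4,fy=2.4,interpolation=cv2.INTER_CUBIC))
plan((.645,-.0465,.0765,YP))
E
```

```text
x0.58 n16 ztop 0.0865 y@top -0.0278
x0.59 n24 ztop 0.0962 y@top -0.0450
x0.60 n51 ztop 0.0960 y@top -0.0458
x0.61 n49 ztop 0.0966 y@top -0.0468
x0.62 n54 ztop 0.0968 y@top -0.0472
x0.63 n53 ztop 0.0962 y@top -0.0449
x0.64 n54 ztop 0.0964 y@top -0.0462
x0.65 n51 ztop 0.0967 y@top -0.0471
x0.66 n52 ztop 0.0963 y@top -0.0452
x0.67 n46 ztop 0.0958 y@top -0.0465
x0.68 n44 ztop 0.0963 y@top -0.0471
x0.69 n29 ztop 0.0961 y@top -0.0489
x0.70 n5 ztop 0.0810 y@top -0.0690
t 42.38 tcp [ 0.6526 -0.047   0.1785] rpy [ 3.1171 -0.0102  3.1346] j6 -0.08 open 52.8 F [-0.3 -0.2 -0.6]
-> [ 0.645  -0.0465  0.0765  3.1336] twist 0.008 units [ 0.163 -0.052  2.55 ] max 2.55
```

View pics/side19.png

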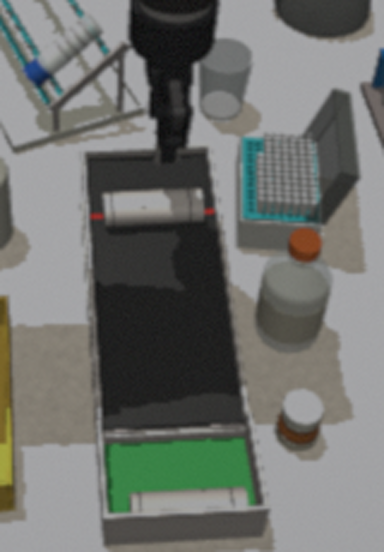

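It stays: scrap. Regrasp.

Request:
arm_command(
  series=[
    [0.13,-0.03,0.8,0,0.62],
    [0.03,-0.02,0.8,0,0.62],
    [0,0,0.6,0,0.62],
    [0,0,0.26,0,0.62],
    [0,0,0,0,0.62],
  ],
)

```text
clock: 43.0
tcp_pos: [0.6448, -0.0465, 0.0797]
eef_rot: [3.117, -0.011, 3.135]
wrist_force: [0.2, -0.5, 0.2]
opening: 0.62
```

```bash
python3 - <<'E'
from h import *
plan((.645,-.0465,.0765,YP))
E
```

```text
t 43.0 tcp [ 0.6448 -0.0465  0.0797] rpy [ 3.117  -0.0112  3.1346] j6 -0.08 open 52.7 F [ 0.2 -0.5  0.2]
-> [ 0.645  -0.0465  0.0765  3.1336] twist 0.008 units [-0.006 -0.002  0.081] max 0.08
```

Request:
arm_command(
  series=[
    [0,0,0.08,0,0.62],
    [0,0,0,0,0.2],
    [0,0,0,0,0.2],
    [0,0,0,0,0.2],
    [0,0,0,0,0.2],
    [0,0,-0.3,0,0.2],
    [0,0,-0.8,0,0.2],
    [0,0,-0.9,0,0.2],
    [0,0,-0.6,0,0.2],
    [0,0,0,0,0.2],
  ],
  force=35,
)

```text
clock: 44.25
tcp_pos: [0.6476, -0.0492, 0.1833]
eef_rot: [3.117, -0.006, 3.134]
wrist_force: [-0.1, 0.2, -0.8]
opening: 0.405
```

```bash
python3 - <<'E'
from h import *
plan((.408,-.176,.165,YP),(.408,-.176,.08,YP))
c=capture("side");cut=c["frame"][130:380,160:400]
cv2.imwrite(f"pics/side20.png",cv2.resize(cut,None,fx=2.2,fy=2.2,interpolation=cv2.INTER_CUBIC))
E
```

```text
t 44.25 tcp [ 0.6476 -0.0492  0.1833] rpy [ 3.1174 -0.0062  3.1344] j6 -0.08 open 34.4 F [-0.1  0.2 -0.8]
-> [ 0.408  -0.176   0.165   3.1336] twist 0.007 units [ 5.961 -3.229  0.417] max 5.96
-> [ 0.408  -0.176   0.08    3.1336] twist 0.0 units [-0.013 -0.051  2.124] max 2.12
```

View pics/side20.png

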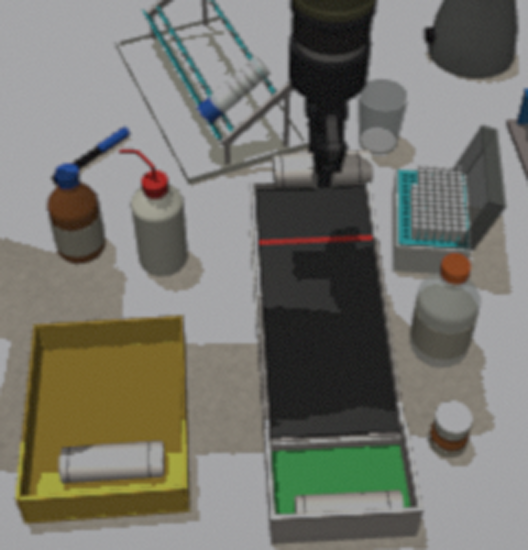

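Request:
arm_command(
  series=[
    [0.745,-0.41,0.05,0,0.2],
    [0.745,-0.41,0.05,0,0.2],
    [0.745,-0.41,0.05,0,0.2],
    [0.745,-0.41,0.05,0,0.2],
    [0.745,-0.41,0.05,0,0.2],
    [0.745,-0.41,0.05,0,0.2],
    [0.745,-0.41,0.05,0,0.2],
    [0.745,-0.41,0.05,0,0.2],
    [0,0,0.8,0,0.2],
    [0,0,0.8,0,0.2],
    [-0.03,0,0.6,0,0.2],
    [0,0,0,0,0.2],
  ],
)

```text
clock: 45.8
tcp_pos: [0.4041, -0.1746, 0.0735]
eef_rot: [3.115, -0.016, 3.135]
wrist_force: [-0.1, -0.6, -1.0]
opening: 0.399
```

```bash
python3 - <<'E'
from h import *
plan((.408,-.178,.022,YP))
c=capture("side");cut=c["frame"][200:400,150:330]
cv2.imwrite(f"pics/side21.png",cv2.resize(cut,None,fx=2.8,fy=2.8,interpolation=cv2.INTER_CUBIC))
E
```

```text
t 45.8 tcp [ 0.4041 -0.1746  0.0735] rpy [ 3.1146 -0.016   3.1347] j6 -0.41 open 33.9 F [-0.1 -0.6 -1. ]
-> [ 0.408  -0.178   0.022   3.1336] twist 0.009 units [-0.12  -0.118  1.283] max 1.28
```

View pics/side21.png

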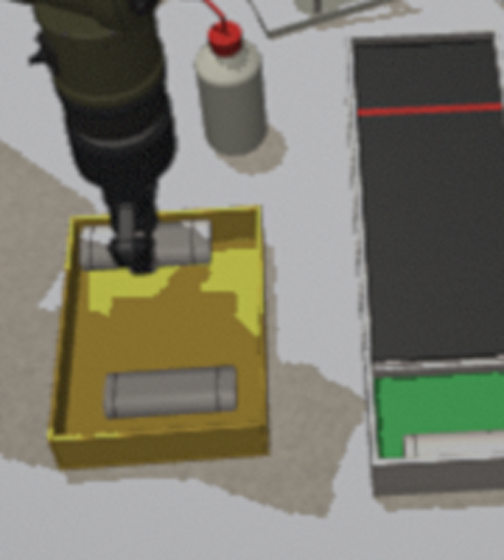

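Request:
arm_command(
  series=[
    [-0.15,-0.1,0.7,0,0.2],
    [-0.03,-0.03,0.5,0,0.2],
    [0,0,0.1,0,0.2],
    [0,0,0,0,0.2],
  ],
)

```text
clock: 46.35
tcp_pos: [0.4139, -0.18, 0.0246]
eef_rot: [3.117, -0.01, 3.135]
wrist_force: [0.2, -0.1, 0.2]
opening: 0.406
```

```bash
python3 - <<'E'
from h import *
plan((.412,-.178,.012,YP))
tilt(capture("side"),-.178,.34,.48,.03)
E
```

```text
t 46.35 tcp [ 0.4139 -0.18    0.0246] rpy [ 3.1172 -0.0098  3.1346] j6 -0.42 open 34.5 F [ 0.2 -0.1  0.2]
-> [ 0.412  -0.178   0.012   3.1336] twist 0.008 units [0.045 0.043 0.316] max 0.32
x0.34 n96 ztop 0.0070 y@top -0.1778
x0.35 n86 ztop 0.0070 y@top -0.1814
x0.36 n70 ztop 0.0422 y@top -0.1800
x0.37 n104 ztop 0.0426 y@top -0.1783
x0.38 n76 ztop 0.0426 y@top -0.1772
x0.39 n35 ztop 0.0408 y@top -0.1948
x0.40 n29 ztop 0.0061 y@top -0.1972
x0.41 n24 ztop 0.0057 y@top -0.1963
x0.42 n86 ztop 0.0434 y@top -0.1822
x0.43 n106 ztop 0.0426 y@top -0.1809
x0.44 n107 ztop 0.0431 y@top -0.1808
x0.45 n95 ztop 0.0435 y@top -0.1816
x0.46 n126 ztop 0.0413 y@top -0.1839
x0.47 n90 ztop 0.0069 y@top -0.1743
```

Request:
arm_command(
  series=[
    [0,0,0.1,0,0.2],
    [0,0,0.1,0,0.2],
    [0,0,0.08,0,0.2],
    [0,0,0.03,0,0.2],
    [0,0,0,0,0.2],
  ],
)

```text
clock: 47.02
tcp_pos: [0.4135, -0.1796, 0.0121]
eef_rot: [3.117, -0.01, 3.135]
wrist_force: [-2.3, 0.8, 9.2]
opening: 0.399
```

```bash
python3 - <<'E'
from h import *
plan((.412,-.178,.012,YP))
tilt(capture("side"),-.178,.36,.47,.03)
E
```

```text
t 47.02 tcp [ 0.4135 -0.1796  0.0121] rpy [ 3.1171 -0.0103  3.1346] j6 -0.42 open 33.9 F [-2.3  0.8  9.2]
-> [ 0.412  -0.178   0.012   3.1336] twist 0.008 units [0.037 0.04  0.004] max 0.04
x0.36 n69 ztop 0.0303 y@top -0.1796
x0.37 n92 ztop 0.0309 y@top -0.1782
x0.38 n70 ztop 0.0312 y@top -0.1797
x0.39 n25 ztop 0.0603 y@top -0.1983
x0.40 n15 ztop 0.0078 y@top -0.1988
x0.41 n16 ztop 0.0062 y@top -0.2049
x0.42 n71 ztop 0.0303 y@top -0.1793
x0.43 n101 ztop 0.0307 y@top -0.1809
x0.44 n85 ztop 0.0306 y@top -0.1799
x0.45 n102 ztop 0.0312 y@top -0.1801
x0.46 n115 ztop 0.0287 y@top -0.1828
```

Request:
arm_command(
  series=[
    [0,0,0,0,0.52],
    [0,0,0,0,0.54],
    [0,0,-0.4,0,0.54],
    [0,0,-1,0,0.54],
    [0,0,-1,0,0.54],
    [0,0,-1,0,0.54],
    [0,0,-1,0,0.54],
    [0,0,-0.5,0,0.54],
    [0,0,0,0,0.54],
    [0,0,0,0,0.54],
    [0,0,0,0,0.54],
  ],
)

```text
clock: 48.45
tcp_pos: [0.4146, -0.1841, 0.2061]
eef_rot: [3.116, -0.012, 3.135]
wrist_force: [-0.7, 0.6, 0.4]
opening: 0.542
```

```bash
python3 - <<'E'
from h import *
c=capture("side");tilt(c,-.178,.36,.47,.03)
cv2.imwrite("pics/side22.png",c["frame"]);t=capture("top");cv2.imwrite("pics/top22.png",t["frame"])
plan((.4,-.2,.2,YP))
P=cloud(c).reshape(-1,3);m=(P[:,0]>.58)&(P[:,0]<.71)&(P[:,1]>-.245)&(P[:,1]<-.14);print("plate max z",np.nanmax(P[m,2]))
q=P[(P[:,0]>.58)&(P[:,0]<.71)&(P[:,1]>-.36)&(P[:,1]<-.26)&(P[:,2]>.02)&(P[:,2]<.045)];print("trough",len(q),np.percentile(q,[2,50,98],axis=0).round(3))
E
```

```text
x0.36 n65 ztop 0.0289 y@top -0.1803
x0.37 n88 ztop 0.0292 y@top -0.1778
x0.38 n89 ztop 0.0291 y@top -0.1809
x0.39 n90 ztop 0.0292 y@top -0.1798
x0.40 n94 ztop 0.0292 y@top -0.1787
x0.41 n79 ztop 0.0286 y@top -0.1792
x0.42 n91 ztop 0.0293 y@top -0.1773
x0.43 n93 ztop 0.0298 y@top -0.1787
x0.44 n83 ztop 0.0296 y@top -0.1797
x0.45 n94 ztop 0.0289 y@top -0.1799
x0.46 n106 ztop 0.0266 y@top -0.1801
t 48.55 tcp [ 0.4149 -0.1842  0.2065] rpy [ 3.1164 -0.0119  3.1346] j6 -0.42 open 45.9 F [-0.7  0.4  0.5]
-> [ 0.4    -0.2     0.2     3.1336] twist 0.008 units [ 0.366 -0.403  0.156] max 0.4
plate max z 0.06826482733986339
trough 1023 [[ 0.584 -0.36   0.021]
 [ 0.642 -0.335  0.034]
 [ 0.706 -0.261  0.043]]
```

View pics/side22.png

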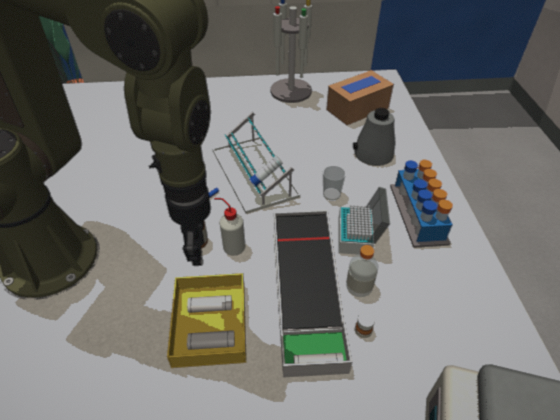

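View pics/top22.png

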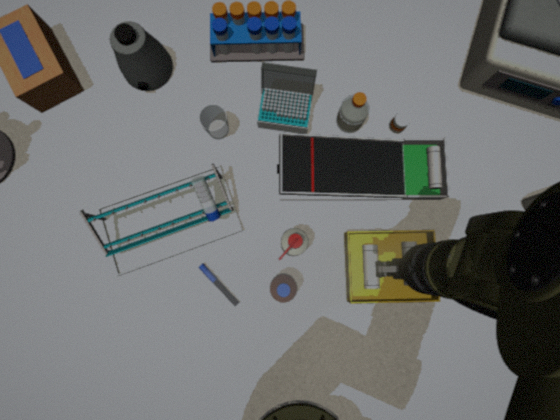

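All in place: one shield lies in the trough (top view 435,167), two in the bin (top 370,265 and 407,260), and the capped tube and bystanders sit at the same pixels as before. Handing in.

```bash
python3 - <<'E'
from bench import arm
print(arm.job_done())
E
```

```text
the job is handed in; nothing more can be done
None
```

I tested all three shields one at a time and handed the job in at about 48.6 s, under the 72 s limit.

- **Slot next to the capped tube:** this one was round. It rolled down and lies in the trough.
- **The two farther slots:** both stayed at the red line after I let go, watched for about 1 s and 1.5 s. I lifted each off again and laid it flat in the scrap bin before going on.

Each shield came off the rack tilted. I levelled it by touching its low end to the plate and pivoting it in a light grip until it lay flat. The wrist force reached about 13 N while placing.

**Last checks:** the side and top views and the depth map showed the plate and three of the rack slots empty. One shield is in the trough, and two lie flat in the bin with their tops at about 29 mm. The capped tube and the other items look to be where they started. The gripper was holding nothing and touching nothing.

**What went less than ideally:**
- The last joint reached its range limit early on. I made a half turn to get round it, which left the tool tilted about 1.5° for the rest of the job, and I allowed for that in the later moves.
- The round shield rolled close to the right-hand fence, but reached the trough.

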